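Tip bones through a scrap scoop into the waste disposer

ROBOT

A 6-joint arm with a two-finger parallel gripper is mounted at the origin on the work surface. World frame = base frame: x ahead of the robot, y to its left, z up, the work surface at z = 0. Lengths are in m, angles in degrees, forces in N, time in s.
With the tool pointing down it reaches from about 0.35 to 0.875 m from the base axis. Payload 4.2 kg.
Tool frame: the origin (TCP) lies midway between the tips of the shut fingers; the grasp point (between the pads) lies 19 mm behind it; z points along the fingers, y is the line along which they close (so a half turn about z gives the same grasp; the last joint's range is limited). The gripper opens to 87 mm and grips with 3 to 60 N. Pads are 19 mm wide; open, the fingers measure 117 mm over their backs; the gripper's body (75 mm by 190 mm) begins 51 mm behind the grasp point.
Start: joints at [-56.173, 22.042, 0.453, 0, -68.411, -14.817], TCP at [0.204, -0.591, 0.197] pointing down, gripper open.
Joint ranges: [-179.83, 179.83], [-69.29, 118.12], [-61.27, 80.66], [-181.25, 117.63], [-171.15, -9.14], [-177.46, 177.46]. Speed limits (degrees/s): [159.86, 159.86, 180, 180, 180, 180].

INTERFACE

Orientations are given as a 3x3 rotation matrix whose columns are the frame's x, y, z axes.
In Python, from rig import robot gives the robot as it stands.
- The arm moves only by the tool drive_tool, never from a script. Its argument "motion" is a list of rows, each a list of 3 entries, a list of its own where there are three numbers: the shift along the world's x, y, z in cm, then the turn, a rotation vector about the world's x, y, z in degrees, then the opening, from 0 (shut) to 1 (fully open). In form: [[[tx, ty, tz], [wx, wy, wz], grip], ...]. A call has exactly 10 rows; each row is the pose to reach, as a shift and turn from the pose commanded when the call began; what a row does not reach only later rows make up. A row lasts 1/8 s, in which the tool goes at most 62.5 mm and 10.7 degrees, less where a joint would pass 70% of its speed; a pose out of reach is approached as far as the arm can. A call with a gripper value outside its range is refused whole. The fingers move at their own pace and stop on an object; "newtons" is the grip in N (left out, the last holds). Time passes only in rows, so rows that repeat a pose let the fingers close, or fill a call up. It gives the time, the measured TCP pose, the force, the opening and the grip force at its end, in the units of the state.
- robot.observe(): the state, without advancing time (a new reading comes with each control period).
- robot.camera(name): name is "side" or "top" or "wrist"; returns (picture, depth): 420x560x3 uint8, red, green, blue; 420x560 float32, m along the optical axis (not along the pixel's ray), 0 where there is no reading.
- robot.camera_info(name): a dict with "fx", "fy", "cx", "cy" (pixels), "R" (3x3) and "t" (3): a world point X has camera coordinates R X + t. Camera axes: x right, y down, z forward; pixel columns grow to the right and rows downward; lengths in m; the calibration is good to about 2 mm. A picture is of the moment at which its call begins: read the wrist's pose just before it. camera_info takes no time and is no camera call; for the wrist camera it gives the pose at the moment of the call.
- robot.close_job(): hands the job in; it is judged then, once.
The state is a dict: "t": time; "joint_positions": joint angles; "qvel": joint speeds; "joint_torque": joint torques, N m; "eef_pos": TCP position; "ee_rot": TCP orientation; "force": force on the tool from outside, world axes, zero at the start; "torque": the same for the moment, N m; "opening": finger opening in m; "grip_force": force on a finger pad.
Only numpy, scipy, OpenCV 4.12 (cv2) and the standard library are available. Lean on these libraries where they do the work, as an engineer would, in place of code of your own. Each camera call takes 0.05 s, during which the arm holds its last target. There are 200 camera calls.

TASK

Turn the disposer's switch lever to off (red dot) and gather every loose bone on the counter into the scrap scoop with any already there; then lift the scoop with all of them aboard, and tilt it lip-down over the disposer's feed cylinder so that they all slide into it; any that miss go back through the scoop. Lay the scoop back down flat in its blue drip tray, put the cover on the cylinder, and only then turn the lever to run (green dot). Leave the tumbler, detergent bottle and clear food box where they stand.

Things in the scene. Friction and masses are not known exactly. Their poses are not given: they have to be found in the camera images.
- mouth (a point): Centre of the mouth of the fixed stainless feed cylinder of the food-waste disposer, in the plane of its rim, 155 mm above the counter; z up. Cylinder: 124 mm inside and 136 mm outside diameter, its closed floor 147 mm below the rim; flange 180 mm in diameter and 5 mm thick at the counter. Its place on the counter varies.
- switch_lever (a joint): Angle in rad of the reversing switch's lever about its upright axis, on a grey box (120 x 110 mm, 100 mm high, fixed, place and yaw vary). 0 = off: the arm points along the box's -x over the red dot; +0.785 = run: arm over the green dot, counter-clockwise seen from above; -0.785 = reverse: yellow dot. Stops at -0.9 and +0.9. Friction holds it where it is left; about 2.6 N at the ball moves it.
- lever_ball (a point): Centre of the red ball (28 mm in diameter) at the end of the lever's arm, 85 mm from the lever's axis and 151 mm above the counter; can be pinched from above at any yaw: 51 mm higher than the box's top, over or just outside its edge. The 10 mm thick arm slopes down from it towards the axis.
- lever_axis (a point): Point on the lever's upright axis at the height of the ball; its frame is that of the switch box: at off the ball lies 85 mm along its -x; at run 85 mm along the direction (-cos 0.785, -sin 0.785) of this frame.
- drip_tray: Fixed shallow blue tray, 360 x 130 mm outside, rim 12 mm high, walls and floor 3 mm; where the scoop lies. Origin under its centre on the counter; x along its length, z up.
- scoop: Loose stainless scrap scoop: a straight open trough, 360 g empty. Origin on its underside; x runs along the trough to the open lip at x = +145 mm, the closed back is at x = -135 mm; 72 mm wide inside, 78 outside, walls 45 mm high, floor and walls 3 mm thick. A blue bail handle bridges it (scoop x = +5 to +25 mm). It lies level in the drip tray, origin 3 mm above the tray's underside, about at the tray's centre, its x along the tray's x.
- scoop_grip (a point): Centre of the scoop's blue bail handle: a straight bar 20 mm thick (along the scoop's x), 24 mm high and 94 mm long (along the scoop's y), 90 mm above the scoop's underside; pinch it from above with the fingers closing along the scoop's x. Frame as the scoop's. 75 mm of free height under the bar above the trough floor.
- scoop_lip (a point): Middle of the scoop's open lip, on the trough floor's top face, x = +145 mm, y = 0, 3 mm above the underside. Frame as the scoop's. Bones slide out when the scoop is tilted lip-down by some 45 to 55 degrees.
- cover: Loose cover of the feed cylinder, 300 g: steel disc 148 mm in diameter and 8 mm thick, under it a black rubber plug 110 mm in diameter and 12 mm deep, on top a black knob. Origin at the centre of the plug's underside; z up. Put on, the disc rests on the cylinder's rim with the origin 12 mm below the mouth. It first stands on its plug on the counter.
- cover_knob (a point): Middle of the cover's black knob (30 mm in diameter, 24 mm high, 46 mm above the cover's origin, 26 mm above the disc).
- bone1: clean lamb bone, ivory, dog-bone shape, 92 mm long, 34 mm wide over the paired knuckles, 20 mm high, 45 g; shaft 15 mm thick over the middle 50 mm. Origin at its middle (10 mm above what it lies on); x along the bone, z up as it first lies (it may be rolled over later). May be absent; first in the scoop.
- bone2: clean lamb bone, ivory, dog-bone shape, 92 mm long, 34 mm wide over the paired knuckles, 20 mm high, 45 g; shaft 15 mm thick over the middle 50 mm. Origin at its middle (10 mm above what it lies on); x along the bone, z up as it first lies (it may be rolled over later). May be absent; first in the scoop.
- bone3: clean lamb bone, ivory, dog-bone shape, 92 mm long, 34 mm wide over the paired knuckles, 20 mm high, 45 g; shaft 15 mm thick over the middle 50 mm. Origin at its middle (10 mm above what it lies on); x along the bone, z up as it first lies (it may be rolled over later). May be absent; first on the counter.
- bone4: clean lamb bone, ivory, dog-bone shape, 92 mm long, 34 mm wide over the paired knuckles, 20 mm high, 45 g; shaft 15 mm thick over the middle 50 mm. Origin at its middle (10 mm above what it lies on); x along the bone, z up as it first lies (it may be rolled over later). May be absent; first on the counter.
- bone5: clean lamb bone, ivory, dog-bone shape, 92 mm long, 34 mm wide over the paired knuckles, 20 mm high, 45 g; shaft 15 mm thick over the middle 50 mm. Origin at its middle (10 mm above what it lies on); x along the bone, z up as it first lies (it may be rolled over later). May be absent; first on the counter.
- bone6: clean lamb bone, ivory, dog-bone shape, 92 mm long, 34 mm wide over the paired knuckles, 20 mm high, 45 g; shaft 15 mm thick over the middle 50 mm. Origin at its middle (10 mm above what it lies on); x along the bone, z up as it first lies (it may be rolled over later). May be absent; first on the counter.
- tumbler: Black plastic tumbler, 76 mm in diameter, 95 mm high, standing; bystander. Origin at its underside.
- detergent_bottle: Detergent bottle with a blue cap, 68 mm in diameter, 190 mm high; bystander. Origin at its underside.
- food_box: Clear open food box, 108 x 176 mm, 100 mm high; bystander. Origin at its underside.
There are look-alikes about, which are no part of the job. Of the things like the part that bears switch_lever, leave any that is orange; of the rest the smaller one is meant.

How it is judged (in metres and radians):
On the way, in this order (a step that is already met when the one before it is completed fails the run):
1. the switch lever is turned to off (within 0.12 rad) before anything is fed (value of joint switch_lever between -0.12 and 0.12 rad), for 0.3 s.
2. the scoop is lifted clear of its tray with every bone lying in it (all of step 1 and height (world z) of scoop_grip above 0.14 m and x of bone1 in the frame of scoop between -0.135 and 0.14 m and y of bone1 in the frame of scoop between -0.036 and 0.036 m and z of bone1 in the frame of scoop between 0 and 0.065 m and x of bone2 in the frame of scoop between -0.135 and 0.14 m and y of bone2 in the frame of scoop between -0.036 and 0.036 m and z of bone2 in the frame of scoop between 0 and 0.065 m and x of bone3 in the frame of scoop between -0.135 and 0.14 m and y of bone3 in the frame of scoop between -0.036 and 0.036 m and z of bone3 in the frame of scoop between 0 and 0.065 m and x of bone4 in the frame of scoop between -0.135 and 0.14 m and y of bone4 in the frame of scoop between -0.036 and 0.036 m and z of bone4 in the frame of scoop between 0 and 0.065 m and x of bone5 in the frame of scoop between -0.135 and 0.14 m and y of bone5 in the frame of scoop between -0.036 and 0.036 m and z of bone5 in the frame of scoop between 0 and 0.065 m and x of bone6 in the frame of scoop between -0.135 and 0.14 m and y of bone6 in the frame of scoop between -0.036 and 0.036 m and z of bone6 in the frame of scoop between 0 and 0.065 m), for 0.2 s.
3. the held scoop is tilted lip-down (over 0.4 rad) with its lip over the mouth, the lever off (all of step 1 and angle between scoop's own z axis and vertical above 0.4 rad and horizontal distance between scoop_lip and mouth below 0.08 m), for 0.05 s.
4. all bones have slid into the feed cylinder while the scoop is still held at it, the lever still off (all of step 1 and horizontal distance between each of bone1, bone2, bone3, bone4, bone5, bone6 and mouth below 0.062 m and z of each of bone1, bone2, bone3, bone4, bone5, bone6 in the frame of mouth below -0.02 m and height (world z) of scoop_grip above 0.17 m and horizontal distance between scoop_lip and mouth below 0.15 m), for 0.2 s.
5. the scoop lies flat in the drip tray and the cover is on the cylinder, the lever still off (all of step 1 and horizontal distance between each of bone1, bone2, bone3, bone4, bone5, bone6 and mouth below 0.062 m and z of each of bone1, bone2, bone3, bone4, bone5, bone6 in the frame of mouth below -0.02 m and x of scoop in the frame of drip_tray between -0.055 and 0.055 m and y of scoop in the frame of drip_tray between -0.035 and 0.035 m and z of scoop in the frame of drip_tray below 0.008 m and angle between each of scoop, cover's own z axis and vertical below 0.06 rad and horizontal distance between cover and mouth below 0.012 m and z of cover in the frame of mouth between -0.017 and -0.008 m), for 0.2 s.
6. the lever is turned to run with the cover on (value of joint switch_lever between 0.665 and 0.89 rad and horizontal distance between cover and mouth below 0.012 m and z of cover in the frame of mouth between -0.017 and -0.008 m and angle between cover's own z axis and vertical below 0.06 rad), for 0.2 s.
At the end, for the whole second after the job is handed in: All bones are in the cylinder, middles 20 mm or more below the rim; cover on, level, centred within 12 mm, down within 4 mm; scoop flat in the tray, within 55 mm of its centre along and 35 mm across; lever at run within 0.12 rad; bystanders within 30 mm of their starts; scoop and cover at rest (all of step 6 and horizontal distance between each of bone1, bone2, bone3, bone4, bone5, bone6 and mouth below 0.062 m and z of each of bone1, bone2, bone3, bone4, bone5, bone6 in the frame of mouth below -0.02 m and x of scoop in the frame of drip_tray between -0.055 and 0.055 m and y of scoop in the frame of drip_tray between -0.035 and 0.035 m and z of scoop in the frame of drip_tray below 0.008 m and angle between scoop's own z axis and vertical below 0.06 rad and linear speed of each of scoop, cover below 0.02 m/s and distance of each of tumbler, detergent_bottle, food_box from where it was at the start of the episode below 0.03 m); the robot touches nothing.
It fails at once if the tumbler is knocked over or moved 40 mm or more (distance of tumbler from where it was at the start of the episode above 0.04 m or angle between tumbler's own z axis and vertical above 0.5 rad).
It fails at once if the detergent bottle is knocked over or moved 40 mm or more (distance of detergent_bottle from where it was at the start of the episode above 0.04 m or angle between detergent_bottle's own z axis and vertical above 0.5 rad).
It fails at once if the food box is knocked over or moved 40 mm or more (distance of food_box from where it was at the start of the episode above 0.04 m or angle between food_box's own z axis and vertical above 0.5 rad).
Of bone1, bone2, bone3, bone4, bone5, bone6 only 4 to 6 are there at a start; the rules pass over those that are not, and their reading is None.
At some moment in a run one of scoop, cover, bone3, bone4, bone6 may be knocked a few centimetres aside while the robot is not near it.
It also fails if it takes over 208 s, if anything falls off the work surface, if the arm or the gripper's body presses on something with over 40 N, if the wrist force passes 120 N, or if a joint passes its speed limit or range.

## Working session

There is one attempt and no reset: what is moved stays moved. The work goes in short steps, Python scripts to look and compute and a tool call to move; the robot and the scene stay as the last step left them, time stands still between calls to the robot, and variables do not carry over. Pictures are saved under pics/ and viewed, at most 14 in all, crops included, and the job is handed in when it is done.

Besides the shell and the picture viewer there is one more tool, called after "Call:" as name(argument=value, ...) on one line, values as JSON. drive_tool: Moves the arm, as the interface text tells. Its arguments: {"type":"object","properties":{"motion":{"type":"array","items":{"type":"array"}},"newtons":{"type":"number"}},"required":["motion"]}

```bash
ls; mkdir -p pics
cat > h.py <<'E'
import numpy as np, cv2
from rig import robot
def shot(n,name=None):
    i=robot.camera_info(n); p,d=robot.camera(n)
    if name: cv2.imwrite('pics/'+name+'.png',cv2.cvtColor(p,cv2.COLOR_RGB2BGR))
    return p,d,i
def onplane(i,u,v,z):
    R=np.array(i['R']);t=np.array(i['t']);c=-R.T@t
    d=R.T@np.array([(u-i['cx'])/i['fx'],(v-i['cy'])/i['fy'],1.]); return c+d*(z-c[2])/d[2]
def cloud(i,dep):
    R=np.array(i['R']);t=np.array(i['t']);v,u=np.mgrid[:dep.shape[0],:dep.shape[1]]
    P=np.stack([(u-i['cx'])/i['fx']*dep,(v-i['cy'])/i['fy']*dep,dep],-1)
    return (P-t)@R
E
python3 - <<'E'
from h import *
for n in('top','side'):
    p,d,i=shot(n,n+'0'); np.savez('/tmp/'+n,p=p,d=d); print(n,i)
s=robot.observe(); print(s)
E
```

```text
pics
top {'fx': 460.03772360926155, 'fy': 460.03772360926155, 'cx': 270.5439116954132, 'cy': 212.85649386449623, 'R': array([[ 2.78018433e-03, -9.99836174e-01, -1.78856533e-02],
       [-9.80841458e-01,  7.57440442e-04, -1.94806214e-01],
       [ 1.94787847e-01,  1.80845874e-02, -9.80678664e-01]]), 't': array([-0.10113647,  0.54009611,  1.40777241])}
side {'fx': 543.5547716635789, 'fy': 543.5547716635789, 'cx': 278.1206500150646, 'cy': 208.31351084419362, 'R': array([[-0.85165023, -0.52380214, -0.01797789],
       [-0.37544296,  0.63364866, -0.67641109],
       [ 0.36569724, -0.56931599, -0.73630485]]), 't': array([0.38163981, 0.34822784, 1.22862712])}
{'t': 0.1, 'joint_positions': array([-5.61721712e+01,  2.20862021e+01,  3.87853438e-01, -2.55936819e-02,
       -6.84116292e+01, -1.48173152e+01]), 'qvel': array([ 0.0132571 , -0.03457468,  0.17739164,  0.11382983,  0.04508943,
        0.03574228]), 'joint_torque': array([-5.76483180e-04, -3.91690028e+01,  1.87935269e+01,  4.23193529e+00,
        1.34545035e-02, -7.89833803e-05]), 'eef_pos': array([ 0.20341867, -0.59034518,  0.19557162]), 'ee_rot': array([[-9.45512441e-01, -3.25585166e-01, -7.23506104e-04],
       [-3.25585958e-01,  9.45510683e-01,  1.82573604e-03],
       [ 8.96501783e-05,  1.96181957e-03, -9.99998072e-01]]), 'force': array([0.0683432 , 0.19425766, 0.56808748]), 'torque': array([ 0.01725862, -0.02166258, -0.04151593]), 'grip_force': 0.0, 'opening': 0.0870141047202669}
```

View pics/top0.png

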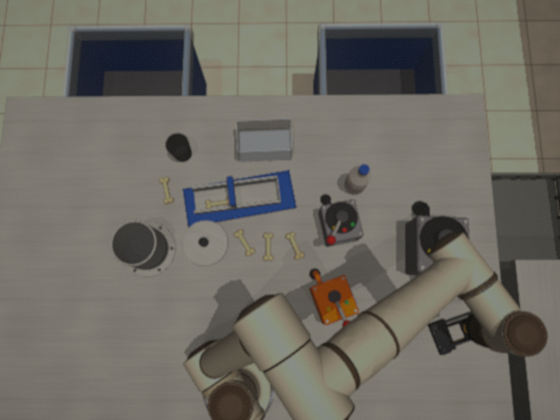

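View pics/side0.png

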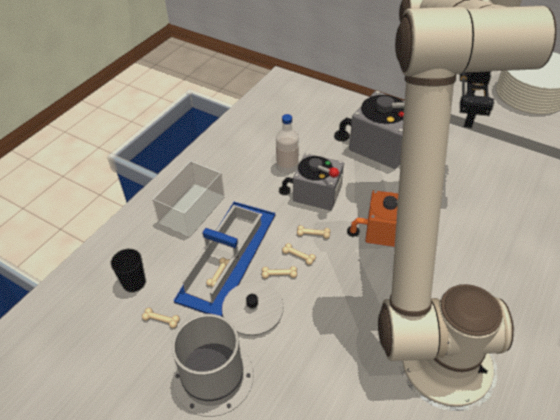

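The top view shows three switch boxes: orange (332,298), large grey (440,240) and small grey (341,221). The small grey one fits: it is not orange and it is the smaller of the rest. Loose bones are at (167,190), (244,242), (268,246) and (295,245), with at least one in the scoop at (218,204). The cylinder is at (140,245) and the cover at (205,243). I'll confirm in a crop.

Run:
```python
from h import *
f=np.load('/tmp/top.npz');p,d=f['p'],f['d'];i=robot.camera_info('top')
c=p[130:290,110:380]
cv2.imwrite('pics/crop.png',cv2.cvtColor(cv2.resize(c,(800,474),interpolation=cv2.INTER_CUBIC),cv2.COLOR_RGB2BGR))
W=cloud(i,d)
for n,(u,v) in dict(counter=(240,320),boxtop=(327,238)).items(): print(n,W[v,u])
hsv=cv2.cvtColor(p,cv2.COLOR_RGB2HSV)
# bones
m=((hsv[...,0]>14)&(hsv[...,0]<34)&(hsv[...,1]>70)&(hsv[...,2]>130)).astype(np.uint8)
n,l,st,ce=cv2.connectedComponentsWithStats(m)
for k in range(1,n):
    if 25<st[k,4]<600:
        ys,xs=np.where(l==k); z=0.01
        Q=np.array([onplane(i,a,b,z) for a,b in zip(xs,ys)]);mu=Q.mean(0)
        w,V=np.linalg.eigh(np.cov(Q[:,:2].T)); print('bone?',ce[k].round(),st[k,4],mu.round(3),'ang',np.degrees(np.arctan2(V[1,1],V[0,1])).round(),np.sqrt(w).round(4))
# tray blue (low)
m=((hsv[...,0]>100)&(hsv[...,0]<130)&(hsv[...,1]>120)&(W[...,2]<0.03)&(W[...,2]>0.003))
m[:140]=0;q=W[m][:,:2].astype(np.float32);print('tray',m.sum(),cv2.minAreaRect(q))
m=((hsv[...,0]>100)&(hsv[...,0]<130)&(hsv[...,1]>120)&(W[...,2]<0.13)&(W[...,2]>0.08));m[:170]=0;m[:,300:]=0
print('bar',m.sum(),cv2.minAreaRect(W[m][:,:2].astype(np.float32)),W[m][:,2].mean())
# box top
B=W[195:260,305:380].reshape(-1,3);b=B[abs(B[:,2]-.1)<.006];print('box',len(b),cv2.minAreaRect(b[:,:2].astype(np.float32)))
m=((hsv[...,0]<8)|(hsv[...,0]>172))&(hsv[...,1]>150)&(hsv[...,2]>70);m[:190]=0;m[270:]=0
n,l,st,ce=cv2.connectedComponentsWithStats(m.astype(np.uint8))
for k in range(1,n):
    if st[k,4]>5: print('red',ce[k],st[k,4],W[l==k].mean(0),onplane(i,*ce[k],.151))
# cylinder rim
B=W[205:285,100:185].reshape(-1,3);b=B[abs(B[:,2]-.155)<.006];print('rim',len(b),cv2.minEnclosingCircle(b[:,:2].astype(np.float32)))
B=W[215:270,180:232].reshape(-1,3);b=B[(abs(B[:,2]-.020)<.005)];print('disc',len(b),cv2.minEnclosingCircle(b[:,:2].astype(np.float32)),b.mean(0))
b=B[B[:,2]>.045];print('knob',len(b),b.mean(0),b[:,2].max())
```

```text
counter [ 0.2308767  -0.06460784  0.72868891]
boxtop [ 0.44459825 -0.26648779  0.15864486]
bone? [166. 190.] 93 [0.627 0.248 0.01 ] ang -167.0 [0.0056 0.0285]
bone? [208. 204.] 26 [0.578 0.105 0.01 ] ang -173.0 [0.0044 0.0064]
bone? [244. 243.] 84 [ 0.451 -0.015  0.01 ] ang -147.0 [0.0057 0.0295]
bone? [291. 237.] 35 [ 0.469 -0.166  0.01 ] ang -162.0 [0.0058 0.0096]
bone? [268. 247.] 76 [ 0.437 -0.091  0.01 ] ang -179.0 [0.0062 0.0316]
bone? [298. 252.] 52 [ 0.421 -0.187  0.01 ] ang -159.0 [0.0049 0.0135]
bone? [349. 307.] 157 [ 0.247 -0.346  0.01 ] ang 153.0 [0.0106 0.0139]
bone? [331. 316.] 115 [ 0.221 -0.29   0.01 ] ang 117.0 [0.0084 0.0113]
tray 818 ((0.5983279347419739, 0.004921942949295044), (0.12701678276062012, 0.35425376892089844), 10.531712532043457)
bar 147 ((0.5998867154121399, 0.0211234912276268), (0.08733177930116653, 0.016953958198428154), 7.98187255859375) 0.10525320390154065
box 986 ((0.5079671144485474, -0.31774774193763733), (0.12049783021211624, 0.11053416877985), 11.608245849609375)
red [344.11764706 229.41176471] 17 [ 0.47840656 -0.32433219  0.10535929] [ 0.47103683 -0.31779641  0.151     ]
red [330.56363636 239.67272727] 55 [ 0.43936623 -0.27640625  0.1610974 ] [ 0.44077351 -0.27755184  0.151     ]
rim 316 ((0.43253496289253235, 0.3001401722431183), 0.06837612390518188)
disc 1376 ((0.46329265832901, 0.09656456112861633), 0.09314341098070145) [0.44963154 0.11109838 0.02025223]
knob 85 [0.41519343 0.06892755 0.30955802] 1.4839775519614187
```

View pics/crop.png

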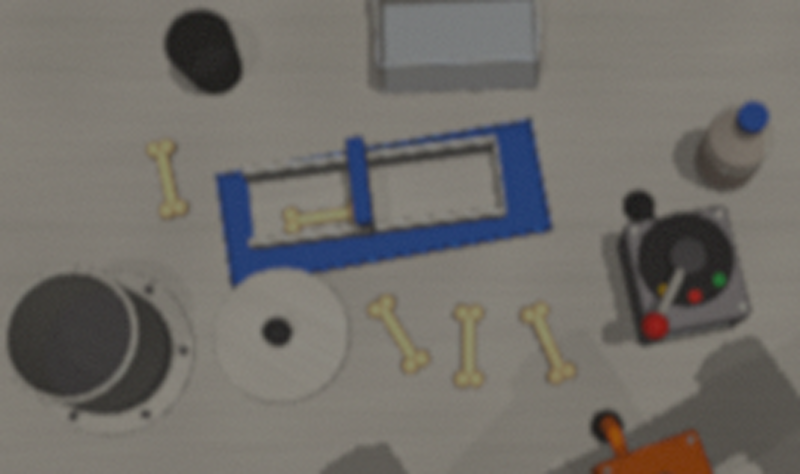

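The crop confirms it: the small grey box is at crop (685,265), with the red ball at crop (655,325) over the yellow dot, so the lever is at reverse. There are four loose bones and one visible in the scoop, whose lip is at the left (+y). I'll move above the ball.

Call:
drive_tool(motion=[[[0, 0, 6], [0, 0, -8], 0.6], [[2, 3, 11], [0, 0, -16], 0.6], [[6, 8, 12], [0, 0, -24], 0.6], [[10, 13, 12], [0, 0, -32], 0.6], [[14, 18, 12], [0, 0, -40], 0.6], [[18, 23, 12], [0, 0, -40], 0.6], [[21, 27, 12], [0, 0, -40], 0.6], [[23.7, 31.3, 12], [0, 0, -40], 0.6], [[23.7, 31.3, 10], [0, 0, -40], 0.6], [[23.7, 31.3, 8], [0, 0, -40], 0.6]])

```text
t: 1.35
eef_pos: [0.441, -0.2768, 0.2757]
ee_rot: [[-0.934, 0.356, -0.0], [0.356, 0.934, 0.0], [0.0, 0.0, -1.0]]
force: [-0.6, -0.4, 0.7]
opening: 0.052
grip_force: 0.0
```

Run:
```python
from h import *
s=robot.observe();print(s['t'],s['eef_pos'],s['ee_rot'])
p,d,i=shot('wrist','w1');W=cloud(i,d);print(i)
hsv=cv2.cvtColor(p,cv2.COLOR_RGB2HSV)
for nm,m in dict(red=((hsv[...,0]<8)|(hsv[...,0]>172)),green=(hsv[...,0]>45)&(hsv[...,0]<80),yel=(hsv[...,0]>20)&(hsv[...,0]<32)).items():
    m=m&(hsv[...,1]>140)&(hsv[...,2]>60)
    n,l,st,ce=cv2.connectedComponentsWithStats(m.astype(np.uint8))
    for k in range(1,n):
        if st[k,4]>60: print(nm,ce[k],st[k,4],W[l==k].mean(0),onplane(i,*ce[k],.151),onplane(i,*ce[k],.102))
```

```text
1.35 [ 0.44096228 -0.27683859  0.27572452] [[-9.34329822e-01  3.56409525e-01 -1.83670055e-04]
 [ 3.56409431e-01  9.34329786e-01  4.09435850e-04]
 [ 3.17535241e-04  3.17086385e-04 -9.99999899e-01]]
{'fx': 297.9860058696782, 'fy': 297.9860058696782, 'cx': 279.48472650573166, 'cy': 204.9353042257663, 'R': array([[ 0.35719078,  0.93403085, -0.00105914],
       [ 0.90134355, -0.34439275,  0.26262795],
       [ 0.24493784, -0.09476293, -0.9648966 ]]), 't': array([ 0.10142096, -0.54544762,  0.33163923])}
red [279.217119   194.05427975] 479 [ 0.44004344 -0.27697938  0.16022736] [ 0.44203628 -0.27776403  0.151     ] [ 0.45268139 -0.28193883  0.102     ]
red [255.24299065 224.82242991] 107 [ 0.4789758  -0.32470065  0.10375331] [ 0.46519682 -0.31503224  0.151     ] [ 0.47947519 -0.32505341  0.102     ]
green [181.53763441  51.05376344] 93 [ 0.26396364 -0.32419253  0.10451154] [ 0.27823524 -0.31472838  0.151     ] [ 0.26318442 -0.32470189  0.102     ]
green [242.16666667 243.09722222] 72 [ 0.49588679 -0.34979865  0.10433689] [ 0.48006088 -0.33697512  0.151     ] [ 0.49667103 -0.35043853  0.102     ]
yel [218.60897436  12.72435897] 156 [ 0.24449164 -0.27124923  0.10410433] [ 0.26141102 -0.2686221   0.151     ] [ 0.24372092 -0.27136278  0.102     ]
```

View pics/w1.png

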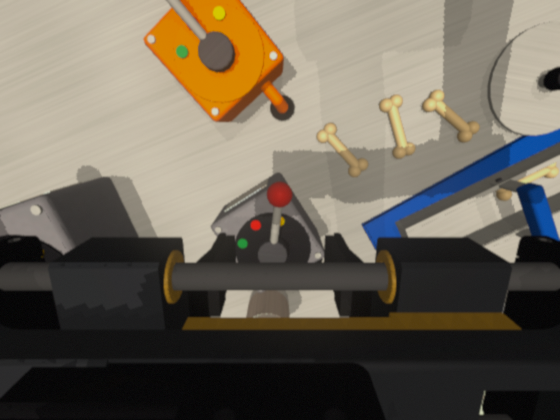

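The wrist view shows the red ball at (279,194) and the dots at red (255,225) and green (242,243). That puts the axis at (0.518,-0.317) with yaw 11.6°. I'll pinch the ball and turn the lever to off.

Call:
drive_tool(motion=[[[0, 0, -5], [0, 0, 0], 0.6], [[0, 0, -10], [0, 0, 0], 0.6], [[0.1, 0, -14.3], [0, 0, 0], 0.6], [[0.1, 0, -14.3], [0, 0, 0], 0.3], [[0.1, 0, -14.3], [0, 0, 0], 0], [[0.1, 0, -14.3], [0, 0, 0], 0], [[0.1, 0, -14.3], [0, 0, 0], 0], [[0.1, 0, -14.3], [0, 0, 0], 0], [[0.1, 0, -14.3], [0, 0, 0], 0], [[0.1, 0, -14.3], [0, 0, 0], 0]], newtons=15)

```text
t: 2.65
eef_pos: [0.4427, -0.2782, 0.1361]
ee_rot: [[-0.934, 0.357, 0.003], [0.357, 0.934, -0.002], [-0.003, -0.0, -1.0]]
force: [-1.7, 2.8, 8.5]
opening: 0.0129
grip_force: 11.8
```

Call:
drive_tool(motion=[[[-0.4, -1.0, 0], [0, 0, 6], 0], [[-0.7, -1.9, 0], [0, 0, 12], 0], [[-0.85, -2.8, 0], [0, 0, 18], 0], [[-0.9, -3.7, 0], [0, 0, 24], 0], [[-0.85, -4.7, 0], [0, 0, 30], 0], [[-0.75, -5.6, 0], [0, 0, 36], 0], [[-0.75, -5.6, 0], [0, 0, 36], 0], [[-0.75, -5.6, 0], [0, 0, 36], 0], [[-0.75, -5.6, 0], [0, 0, 36], 0.5], [[-0.75, -5.6, 0], [0, 0, 36], 0.6]])

```text
t: 3.9
eef_pos: [0.4379, -0.3371, 0.1386]
ee_rot: [[-0.965, -0.261, 0.009], [-0.261, 0.965, -0.008], [-0.007, -0.01, -1.0]]
force: [0.2, -2.9, 11.8]
opening: 0.0132
grip_force: 6.1
```

Call:
drive_tool(motion=[[[0, 0, 0], [0, 0, 0], 0.6], [[0, 0, 0], [0, 0, 0], 0.6], [[0, 0, 0], [0, 0, 0], 0.6], [[0, 0, 0], [0, 0, 0], 0.6], [[0, 0, 0], [0, 0, 0], 0.6], [[0, 0, 5], [0, 0, 0], 0.6], [[0, 0, 10], [0, 0, 0], 0.6], [[0, 0, 14], [0, 0, 0], 0.6], [[0, 0, 14], [0, 0, 0], 0.6], [[0, 0, 14], [0, 0, 0], 0.6]])

```text
t: 5.15
eef_pos: [0.4332, -0.3332, 0.2721]
ee_rot: [[-0.966, -0.259, -0.002], [-0.259, 0.966, 0.002], [0.002, 0.002, -1.0]]
force: [0.1, -0.7, -0.1]
opening: 0.052
grip_force: 0.0
```

```bash
cat > lev.py <<'E'
from h import *
s=robot.observe();print(s['t'],s['eef_pos'],s['opening'],s['force'])
p,d,i=shot('wrist','w%d'%int(s['t']*100));W=cloud(i,d)
hsv=cv2.cvtColor(p,cv2.COLOR_RGB2HSV)
for nm,m in dict(red=((hsv[...,0]<8)|(hsv[...,0]>172)),green=(hsv[...,0]>45)&(hsv[...,0]<80)).items():
    m=m&(hsv[...,1]>140)&(hsv[...,2]>60)
    n,l,st,ce=cv2.connectedComponentsWithStats(m.astype(np.uint8))
    for k in range(1,n):
        if st[k,4]>40:
            b=onplane(i,*ce[k],.151); print(nm,ce[k],st[k,4],W[l==k].mean(0).round(3),'at.151',b.round(4),'lever',np.degrees(np.arctan2(-b[1]-.317,-b[0]+.518)).round(1)-11.6)
E
python3 lev.py
```

```text
5.15 [ 0.43324565 -0.33324409  0.27210781] 0.05195545817411562 [ 0.11227824 -0.67772212 -0.14872387]
red [351.83928571  23.08928571] 56 [ 0.244 -0.304  0.105] at.151 [ 0.2601 -0.3105  0.151 ] lever -13.1
red [22.384 79.16 ] 375 [ 0.388 -0.604  0.148] at.151 [ 0.3876 -0.6016  0.151 ] lever 53.800000000000004
red [293.1437247  196.97773279] 494 [ 0.431 -0.319  0.161] at.151 [ 0.4328 -0.3183  0.151 ] lever -10.7
red [276.08433735 221.1686747 ] 83 [ 0.477 -0.326  0.108] at.151 [ 0.4637 -0.329   0.151 ] lever 0.8000000000000007
green [328.03809524  37.6952381 ] 105 [ 0.264 -0.324  0.104] at.151 [ 0.2773 -0.328   0.151 ] lever -9.0
green [254.03030303 228.93939394] 66 [ 0.496 -0.35   0.104] at.151 [ 0.4786 -0.3501  0.151 ] lever 28.4
```

Call:
drive_tool(motion=[[[-0.15, 1.6, 0], [0, 0, 0], 0.6], [[-0.15, 1.6, -5], [0, 0, 0], 0.6], [[-0.15, 1.6, -10], [0, 0, 0], 0.6], [[-0.15, 1.6, -13.2], [0, 0, 0], 0.6], [[-0.15, 1.6, -13.2], [0, 0, 0], 0.36], [[-0.15, 1.6, -13.2], [0, 0, 0], 0.36], [[-0.15, 1.6, -13.2], [0, 0, 0], 0.36], [[-0.15, 1.6, -13.2], [0, 0, 0], 0.36], [[-0.15, 1.6, -13.2], [0, 0, 0], 0.36], [[-0.15, 1.6, -13.2], [0, 0, 0], 0.36]])

```text
t: 6.45
eef_pos: [0.4327, -0.318, 0.1418]
ee_rot: [[-0.966, -0.259, 0.0], [-0.259, 0.966, -0.0], [-0.0, -0.0, -1.0]]
force: [-0.4, -0.0, -0.3]
opening: 0.0312
grip_force: 0.0
```

```bash
python3 lev.py
```

```text
6.45 [ 0.43267123 -0.31796917  0.14180244] 0.03123493685754094 [-0.44973236 -0.02662419 -0.25282714]
red [279.17936288 240.37119114] 1444 [ 0.429 -0.319  0.161] at.151 [ 0.4332 -0.3182  0.151 ] lever -10.799999999999999
```

Call:
drive_tool(motion=[[[0, -0.5, 0], [0, 0, 0], 0.36], [[0.05, -1.0, 0], [0, 0, 0], 0.36], [[0.1, -1.4, 0], [0, 0, 0], 0.36], [[0.15, -1.75, 0], [0, 0, 0], 0.36], [[0.15, -1.75, 0], [0, 0, 0], 0.36], [[0.15, -1.75, 0], [0, 0, 0], 0.6], [[0.15, -1.65, 0], [0, 0, 0], 0.6], [[0.15, -1.65, 0], [0, 0, 0], 0.6], [[0.15, -1.65, 7], [0, 0, 0], 0.6], [[0.15, -1.65, 14], [0, 0, 0], 0.6]])

```text
t: 7.75
eef_pos: [0.4337, -0.3342, 0.2677]
ee_rot: [[-0.966, -0.259, -0.002], [-0.259, 0.966, 0.0], [0.002, 0.001, -1.0]]
force: [1.2, -0.0, 0.1]
opening: 0.0517
grip_force: 0.0
```

```bash
python3 lev.py
```

```text
7.75 [ 0.43367371 -0.33419267  0.26770169] 0.051723999895953145 [ 1.1896416  -0.01090008  0.10236939]
red [354.19047619  21.47619048] 63 [ 0.244 -0.304  0.105] at.151 [ 0.2603 -0.3107  0.151 ] lever -13.0
red [20.2685422  78.24808184] 391 [ 0.388 -0.605  0.147] at.151 [ 0.3877 -0.6015  0.151 ] lever 53.800000000000004
red [294.59881423 197.89130435] 506 [ 0.431 -0.319  0.161] at.151 [ 0.4328 -0.3182  0.151 ] lever -10.799999999999999
red [277.01136364 222.15909091] 88 [ 0.479 -0.326  0.104] at.151 [ 0.4636 -0.3292  0.151 ] lever 1.0
green [330.07272727  36.41818182] 110 [ 0.264 -0.324  0.104] at.151 [ 0.2776 -0.3281  0.151 ] lever -8.899999999999999
green [254.91044776 229.91044776] 67 [ 0.494 -0.35   0.11 ] at.151 [ 0.4783 -0.35    0.151 ] lever 28.199999999999996
```

View pics/w645.png

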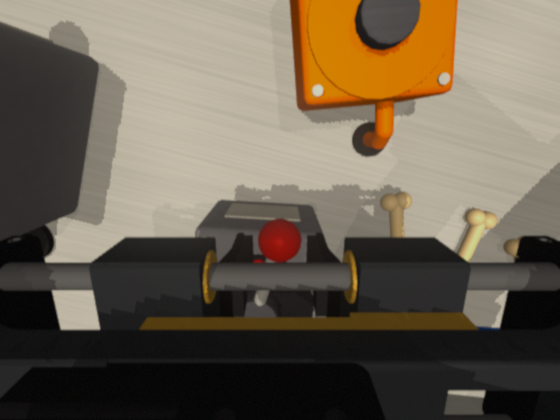

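Run:
```python
from h import *
s=robot.observe();i=robot.camera_info('wrist');R=np.array(i['R']);t=np.array(i['t']);T=s['ee_rot'];o=s['eef_pos']
print('cam centre in tool',T.T@(-R.T@t-o))
for q in [(0,0,0),(0,0,-.019),(0,.0156,0),(0,-.0156,0),(0,.0156,-.019),(0,0,.10)]:
    c=R@(T@np.array(q)+o)+t; print(q,c[0]/c[2]*i['fx']+i['cx'],c[1]/c[2]*i['fy']+i['cy'],c[2])
```

```text
cam centre in tool [ 7.15047445e-02  7.71352217e-05 -1.87604648e-01]
(0, 0, 0) 279.7582629246799 234.4946510853784 0.19978896980841954
(0, 0, -0.019) 279.7523185922006 245.66192689065323 0.18145359034945907
(0, 0.0156, 0) 303.02800523031715 234.48570715357997 0.19976941410566937
(0, -0.0156, 0) 256.4930755414359 234.50359326645201 0.19980852551116968
(0, 0.0156, -0.019) 305.3736562843995 245.6532827567559 0.18143403464670893
(0, 0, 0.1) 279.77742297503016 198.49976562967728 0.29629096696084295
```

Run:
```python
from h import *
s=robot.observe();p,d,i=shot('wrist','w8b');W=cloud(i,d);Q=(W-s['eef_pos'])@s['ee_rot']
m=(Q[...,2]<.03)&(Q[...,2]>-.12)&(d>0)&(abs(Q[...,1])<.08)
for z in np.arange(-.12,.03,.01):
    k=m&(Q[...,2]>=z)&(Q[...,2]<z+.01)
    if k.sum()>5:
        q=Q[k];a=q[q[:,1]>0];b=q[q[:,1]<0]
        print(z.round(3),k.sum(),'y+',a[:,1].min().round(3) if len(a) else '',a[:,1].max().round(3) if len(a) else '','y-',b[:,1].max().round(3) if len(b) else '','x',q[:,0].min().round(3),q[:,0].max().round(3))
```

```text
-0.12 28916 y+ 0.0 0.08 y- -0.0 x -0.024 0.038
-0.11 8727 y+ 0.0 0.08 y- -0.0 x -0.033 0.038
-0.1 2022 y+ 0.03 0.08 y- -0.03 x -0.036 0.037
-0.09 415 y+ 0.03 0.032 y- -0.03 x -0.005 0.012
-0.08 900 y+ 0.026 0.031 y- -0.026 x -0.01 0.006
-0.07 239 y+ 0.026 0.038 y- -0.026 x -0.01 0.012
-0.06 445 y+ 0.026 0.037 y- -0.026 x -0.01 0.012
-0.05 399 y+ 0.026 0.036 y- -0.026 x 0.001 0.012
-0.04 362 y+ 0.026 0.035 y- -0.026 x -0.004 0.012
-0.03 163 y+ 0.026 0.035 y- -0.026 x -0.006 0.012
```

View pics/w8b.png

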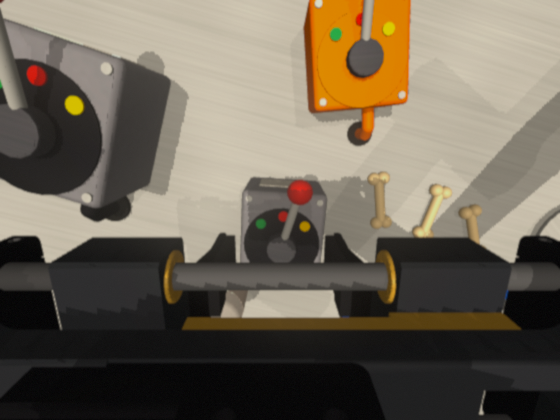

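The finger tips show up to about 25 mm above the reported TCP: the finger pixels end near tool z = -0.025. That explains why the fork passed over the ball. I'll refine the offset.

Run:
```python
from h import *
s=robot.observe();p,d,i=shot('wrist');W=cloud(i,d);Q=(W-s['eef_pos'])@s['ee_rot']
m=(Q[...,2]<.03)&(Q[...,2]>-.05)&(d>0)&(abs(Q[...,1])<.045)
print(np.histogram(Q[m][:,2],bins=np.arange(-.05,.03,.003)))
q=Q[m];q=q[q[:,2]>-.034];print(q[:,0].min(),q[:,0].max(), q[q[:,1]>0][:,1].min(), q[q[:,1]<0][:,1].max())
```

```text
(array([129, 118, 110, 115, 110, 112, 111, 101,  23,   0,   0,   0,   0,
         0,   0,   0,   0,   0,   0,   0,   0,   0,   0,   0,   0,   0]), array([-0.05 , -0.047, -0.044, -0.041, -0.038, -0.035, -0.032, -0.029,
       -0.026, -0.023, -0.02 , -0.017, -0.014, -0.011, -0.008, -0.005,
       -0.002,  0.001,  0.004,  0.007,  0.01 ,  0.013,  0.016,  0.019,
        0.022,  0.025,  0.028]))
-0.006173136303186196 0.011897695251065866 0.025694627719894555 -0.026028051199391514
```

Call:
drive_tool(motion=[[[-0.15, 1.65, 0], [0, 0, 0], 0.6], [[-0.15, 1.65, -6], [0, 0, 0], 0.6], [[-0.15, 1.65, -12], [0, 0, 0], 0.6], [[-0.15, 1.65, -17], [0, 0, 0], 0.6], [[-0.15, 1.65, -17], [0, 0, 0], 0.36], [[-0.15, 1.65, -17], [0, 0, 0], 0.36], [[-0.15, 1.65, -17], [0, 0, 0], 0.36], [[-0.15, 1.65, -17], [0, 0, 0], 0.36], [[-0.1, 1.0, -17], [0, 0, 0], 0.36], [[-0.1, 1.0, -17], [0, 0, 0], 0.36]])

```text
t: 9.15
eef_pos: [0.433, -0.3247, 0.0968]
ee_rot: [[-0.966, -0.258, 0.0], [-0.258, 0.966, 0.0], [-0.0, 0.0, -1.0]]
force: [0.3, 1.1, 1.0]
opening: 0.0314
grip_force: 0.5
```

Call:
drive_tool(motion=[[[0, -0.4, 0], [0, 0, 0], 0.36], [[0.1, -0.8, 0], [0, 0, 0], 0.36], [[0.1, -1.1, 0], [0, 0, 0], 0.36], [[0.1, -1.1, 0], [0, 0, 0], 0.36], [[0.1, -1.1, 0], [0, 0, 0], 0.36], [[0.1, -1.0, 0], [0, 0, 0], 0.6], [[0.1, -1.0, 0], [0, 0, 0], 0.6], [[0.1, -1.0, 6], [0, 0, 0], 0.6], [[0.1, -1.0, 12], [0, 0, 0], 0.6], [[0.1, -1, 18], [0, 0, 0], 0.6]])

```text
t: 10.4
eef_pos: [0.4344, -0.3345, 0.279]
ee_rot: [[-0.966, -0.259, 0.002], [-0.259, 0.966, -0.001], [-0.001, -0.001, -1.0]]
force: [1.2, -0.1, 0.5]
opening: 0.0514
grip_force: 0.0
```

```bash
python3 lev.py
```

```text
10.4 [ 0.43441263 -0.33450966  0.27900148] 0.05144611621491056 [ 1.22682258 -0.06475094  0.48011073]
red [352.77192982  23.22807018] 57 [ 0.244 -0.304  0.105] at.151 [ 0.2595 -0.3105  0.151 ] lever -13.0
red [30.5801105  78.85635359] 362 [ 0.388 -0.603  0.149] at.151 [ 0.3876 -0.6016  0.151 ] lever 53.800000000000004
red [281.53017241 192.58189655] 464 [ 0.432 -0.333  0.162] at.151 [ 0.4345 -0.3328  0.151 ] lever -0.9000000000000004
green [329.28712871  37.98019802] 101 [ 0.264 -0.324  0.104] at.151 [ 0.2771 -0.3281  0.151 ] lever -9.0
green [256.27419355 226.12903226] 62 [ 0.496 -0.35   0.104] at.151 [ 0.479 -0.35   0.151] lever 28.699999999999996
```

Call:
drive_tool(motion=[[[0, 2, 5], [0, 0, 0], 0.6], [[2, 7, 7], [0, 0, 0], 0.6], [[4, 12, 10], [0, 0, 0], 0.6], [[7, 17, 10], [0, 0, 0], 0.6], [[10, 22, 10], [0, 0, 0], 0.6], [[11.5, 24.5, 10], [0, 0, 0], 0.6], [[11.5, 24.5, 10], [0, 0, 0], 0.6], [[11.5, 24.5, 10], [0, 0, 0], 0.6], [[11.5, 24.5, 10], [0, 0, 0], 0.6], [[11.5, 24.5, 10], [0, 0, 0], 0.6]])

```text
t: 11.7
eef_pos: [0.5488, -0.0902, 0.3769]
ee_rot: [[-0.966, -0.258, 0.001], [-0.258, 0.966, -0.0], [-0.001, -0.0, -1.0]]
force: [0.1, -0.5, 0.4]
opening: 0.0523
grip_force: 0.0
```

```bash
cat > bones.py <<'E'
from h import *
def bones(cam='wrist',z=.01,name=None):
    p,d,i=shot(cam,name);W=cloud(i,d);hsv=cv2.cvtColor(p,cv2.COLOR_RGB2HSV)
    m=((hsv[...,0]>12)&(hsv[...,0]<34)&(hsv[...,1]>55)&(hsv[...,2]>60)&(abs(W[...,2])<.065)).astype(np.uint8)
    m=cv2.morphologyEx(m,cv2.MORPH_CLOSE,np.ones((3,3)))
    n,l,st,ce=cv2.connectedComponentsWithStats(m)
    for k in range(1,n):
        if st[k,4]<25: continue
        ys,xs=np.where(l==k);Q=np.array([onplane(i,a,b,z) for a,b in zip(xs,ys)])
        (c,sz,a)=cv2.minAreaRect(Q[:,:2].astype(np.float32))
        w,V=np.linalg.eigh(np.cov(Q[:,:2].T));print('bone',ce[k].round(),st[k,4],'mid',np.round(c,4),'mean',Q.mean(0).round(4),'ang',(np.degrees(np.arctan2(V[1,1],V[0,1]))%180).round(1),'size',np.round(sz,3),'z',np.median(W[l==k][:,2]).round(3))
    return p,d,i,W,hsv
if __name__=='__main__':
    s=robot.observe();print(s['t'],s['eef_pos'],s['joint_positions'].round(1))
    p,d,i,W,hsv=bones(name='w%d'%int(s['t']*100))
    b=(hsv[...,0]>100)&(hsv[...,0]<130)&(hsv[...,1]>120)
    m=b&(W[...,2]>.085)&(W[...,2]<.12);print('bar',m.sum(),cv2.minAreaRect(W[m][:,:2].astype(np.float32)) if m.sum() else '')
    m=b&(W[...,2]<.02);print('tray',m.sum(),cv2.minAreaRect(W[m][:,:2].astype(np.float32)) if m.sum() else '')
E
python3 bones.py
```

```text
11.7 [ 0.54877149 -0.09024197  0.37690625] [  7.4  11.3  10.6   0.  -89.3 -82.4]
bone [185.   6.] 45 mid [ 0.3397 -0.303 ] mean [ 0.3397 -0.306   0.01  ] ang 99.6 size [0.01  0.055] z -0.001
bone [216.   8.] 209 mid [ 0.3304 -0.2561] mean [ 0.3305 -0.2561  0.01  ] ang 18.5 size [0.029 0.029] z 0.055
bone [247.  91.] 710 mid [ 0.4431 -0.1774] mean [ 0.4417 -0.178   0.01  ] ang 23.1 size [0.092 0.033] z 0.016
bone [295. 103.] 695 mid [ 0.4397 -0.0918] mean [ 0.4384 -0.0916  0.01  ] ang 0.2 size [0.034 0.092] z 0.016
bone [334. 122.] 664 mid [ 0.4527 -0.015 ] mean [ 0.4518 -0.0155  0.01  ] ang 32.0 size [0.092 0.034] z 0.016
bone [124. 172.] 364 mid [ 0.6415 -0.3711] mean [ 0.6398 -0.3686  0.01  ] ang 30.7 size [0.067 0.039] z 0.049
bone [366. 204.] 348 mid [0.5853 0.0862] mean [0.5811 0.0898 0.01  ] ang 97.0 size [0.03  0.064] z 0.021
bone [435. 229.] 204 mid [0.5955 0.2384] mean [0.5947 0.238  0.01  ] ang 95.7 size [0.027 0.037] z 0.015
bar 464 ((0.5919023156166077, 0.019172269850969315), (0.07085622847080231, 0.018189027905464172), 7.798002243041992)
tray 4579 ((0.8960268497467041, -0.347042977809906), (0.28129589557647705, 1.288192868232727), 40.27685546875)
```

Call:
drive_tool(motion=[[[-4, -4, -3], [0, 0, 8], 0.6], [[-8, -7, -7], [0, 0, 8], 0.6], [[-10.65, -8.8, -12], [0, 0, 8], 0.6], [[-10.65, -8.8, -18], [0, 0, 8], 0.6], [[-10.65, -8.8, -24], [0, 0, 8], 0.6], [[-10.65, -8.8, -30], [0, 0, 8], 0.6], [[-10.65, -8.8, -35.5], [0, 0, 8], 0.6], [[-10.65, -8.8, -38.5], [0, 0, 8], 0.6], [[-10.65, -8.8, -39.7], [0, 0, 8], 0.6], [[-10.65, -8.8, -39.7], [0, 0, 8], 0.3]], newtons=25)

```text
t: 13.0
eef_pos: [0.4427, -0.1779, -0.0197]
ee_rot: [[-0.921, -0.39, -0.0], [-0.39, 0.921, -0.001], [0.0, -0.0, -1.0]]
force: [-1.0, -0.3, 1.4]
opening: 0.0479
grip_force: 0.0
```

Call:
drive_tool(motion=[[[0, 0, 0], [0, 0, 0], 0], [[0, 0, 0], [0, 0, 0], 0], [[0, 0, 0], [0, 0, 0], 0], [[0, 0, 0], [0, 0, 0], 0], [[0, 0, 0], [0, 0, 0], 0], [[0, 0, 0], [0, 0, 0], 0], [[0, 0, 4], [0, 0, 0], 0], [[0, 0, 10], [0, 0, 0], 0], [[0, 0, 16], [0, 0, 0], 0], [[0, 0, 16], [0, 0, 0], 0]])

```text
t: 14.25
eef_pos: [0.4456, -0.1776, 0.144]
ee_rot: [[-0.92, -0.391, 0.01], [-0.391, 0.92, -0.001], [-0.009, -0.005, -1.0]]
force: [-0.5, -0.2, -1.1]
opening: 0.0138
grip_force: 25.0
```

Call:
drive_tool(motion=[[[2, 1, 0], [0, 0, 10], 0], [[4, 2, 0], [0, 0, 20], 0], [[7, 4, 0], [0, 0, 30], 0], [[10, 6, 0], [0, 0, 40], 0], [[12, 8, 0], [0, 0, 50], 0], [[14, 9, 0], [0, 0, 60], 0], [[15, 10, 0], [0, 0, 70], 0], [[15.6, 10.25, -2], [0, 0, 76], 0], [[15.6, 10.25, -7], [0, 0, 76], 0], [[15.6, 10.25, -11.2], [0, 0, 76], 0]])

```text
t: 15.5
eef_pos: [0.5966, -0.0747, 0.0241]
ee_rot: [[0.156, -0.988, -0.004], [-0.988, -0.156, 0.0], [-0.001, 0.004, -1.0]]
force: [0.9, 0.6, -0.4]
opening: 0.0137
grip_force: 25.0
```

Run:
```python
from h import *
s=robot.observe();print(s['t'],s['eef_pos'],s['ee_rot'][:,1],s['opening'],s['joint_positions'].round(1))
p,d,i=shot('wrist','wA')
```

```text
15.5 [ 0.59656996 -0.07466318  0.02405153] [-0.98777153 -0.15585638  0.00402329] 0.013701849455882573 [  8.2  29.7 -14.7  -0.1 -45.9   0.8]
```

View pics/wA.png

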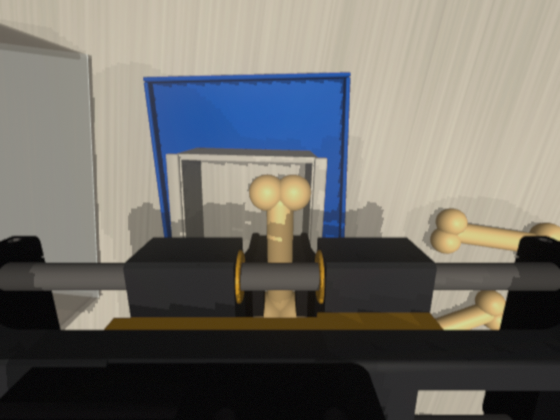

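The wrist view shows the bone aligned with the trough, in its near half (knuckles at 280,192), and the back wall ahead of it. I'll release it.

Call:
drive_tool(motion=[[[0.4, 0, 0.3], [0, 0, 0], 0], [[0.4, 0, 0.3], [0, 0, 0], 0.35], [[0.4, 0, 0.3], [0, 0, 0], 0.35], [[0.4, 0, 0.3], [0, 0, 0], 0.35], [[0.4, 0, 0.3], [0, 0, 0], 0.35], [[0.4, 0, 5], [0, 0, 0], 0.35], [[0.4, 0, 11], [0, 0, 0], 0.4], [[-4, -1, 14], [0, 0, -10], 0.6], [[-9, -1.7, 14], [0, 0, -20], 0.6], [[-14, -1.7, 14], [0, 0, -30], 0.6]])

```text
t: 16.8
eef_pos: [0.4571, -0.0922, 0.1681]
ee_rot: [[-0.364, -0.931, 0.001], [-0.931, 0.364, 0.0], [-0.001, -0.001, -1.0]]
force: [0.6, -0.1, 0.8]
opening: 0.0506
grip_force: 0.0
```

Call:
drive_tool(motion=[[[-1, 0, 0], [0, 0, -10], 0.6], [[-1.8, 0, 0], [0, 0, -20], 0.6], [[-1.9, 0, 0], [0, 0, -30], 0.6], [[-1.9, 0, 0], [0, 0, -40], 0.6], [[-1.9, 0, 0], [0, 0, -50], 0.6], [[-1.9, 0, 0], [0, 0, -60], 0.6], [[-1.9, 0, 0], [0, 0, -68], 0.6], [[-1.9, 0, 0], [0, 0, -69], 0.6], [[-1.9, 0, 0], [0, 0, -69], 0.6], [[-1.9, 0, 0], [0, 0, -69], 0.6]])

```text
t: 18.05
eef_pos: [0.4396, -0.0919, 0.1676]
ee_rot: [[-1.0, -0.001, 0.0], [-0.001, 1.0, 0.0], [-0.0, 0.0, -1.0]]
force: [0.3, -1.1, 0.0]
opening: 0.0525
grip_force: 0.0
```

```bash
python3 - <<'E'
from h import *
s=robot.observe();print(s['t'],s['eef_pos'],s['ee_rot'][:,1],s['opening'],s['joint_positions'].round(1))
E
python3 bones.py
```

```text
18.05 [ 0.43958038 -0.09189133  0.1676037 ] [-1.26983865e-03  9.99999193e-01  4.70034578e-05] 0.05249277814177316 [  9.    6.2 -25.6  -0.  -58.2 -99. ]
18.05 [ 0.43958038 -0.09189133  0.1676037 ] [  9.    6.2 -25.6  -0.  -58.2 -99. ]
bone [120.  10.] 156 mid [ 0.2571 -0.2525] mean [ 0.2558 -0.2547  0.01  ] ang 11.2 size [0.025 0.01 ] z 0.058
bone [115.  85.] 661 mid [ 0.3247 -0.2707] mean [ 0.3277 -0.2703  0.01  ] ang 29.5 size [0.049 0.031] z 0.056
bone [39. 98.] 86 mid [ 0.3407 -0.356 ] mean [ 0.3408 -0.3559  0.01  ] ang 84.1 size [0.083 0.001] z -0.0
bone [280. 185.] 1423 mid [ 0.4404 -0.0911] mean [ 0.4387 -0.0915  0.01  ] ang 0.2 size [0.091 0.033] z 0.016
bone [344. 197.] 1425 mid [ 0.4533 -0.0144] mean [ 0.4522 -0.015   0.01  ] ang 32.3 size [0.093 0.034] z 0.016
bone [297. 312.] 611 mid [ 0.6074 -0.0748] mean [ 0.6095 -0.0686  0.01  ] ang 93.4 size [0.017 0.095] z 0.022
bar 0 
tray 821 ((0.5601646900177002, -0.0019753873348236084), (0.045305442065000534, 0.3594491183757782), 15.708762168884277)
```

Call:
drive_tool(motion=[[[0, 0, -6], [0, 0, 0], 0.6], [[0, 0, -12], [0, 0, 0], 0.6], [[0, 0, -17], [0, 0, 0], 0.6], [[0, 0, -18.8], [0, 0, 0], 0.6], [[0, 0, -18.8], [0, 0, 0], 0], [[0, 0, -18.8], [0, 0, 0], 0], [[0, 0, -18.8], [0, 0, 0], 0], [[0, 0, -18.8], [0, 0, 0], 0], [[0, 0, -18.8], [0, 0, 0], 0], [[0, 0, -18.8], [0, 0, 0], 0]])

```text
t: 19.35
eef_pos: [0.44, -0.0918, -0.0199]
ee_rot: [[-1.0, -0.0, 0.001], [-0.0, 1.0, 0.0], [-0.001, 0.0, -1.0]]
force: [-0.5, 1.1, 4.8]
opening: 0.0142
grip_force: 25.0
```

Call:
drive_tool(motion=[[[0, 0, 5], [0, 0, 0], 0], [[0, 0, 11], [0, 0, 10], 0], [[2, 0, 16], [0, 0, 20], 0], [[5, 0.5, 16], [0, 0, 30], 0], [[8, 1, 16], [0, 0, 40], 0], [[11, 1.5, 16], [0, 0, 50], 0], [[14, 2, 16], [0, 0, 60], 0], [[17, 2.1, 16], [0, 0, 70], 0], [[18.8, 2.1, 16], [0, 0, 80], 0], [[18.8, 2.1, 16], [0, 0, 90], 0]])

```text
t: 20.6
eef_pos: [0.6282, -0.0708, 0.1382]
ee_rot: [[0.006, -1.0, -0.002], [-1.0, -0.006, 0.0], [-0.0, 0.002, -1.0]]
force: [-0.8, -0.2, -0.5]
opening: 0.0143
grip_force: 25.0
```

Call:
drive_tool(motion=[[[0, 0, 0], [0, 0, 9], 0], [[0, 0, -5], [0, 0, 9], 0], [[0, 0, -10.8], [0, 0, 9], 0], [[0, 0, -10.8], [0, 0, 9], 0], [[0, 0, -10.8], [0, 0, 9], 0.35], [[0, 0, -10.8], [0, 0, 9], 0.35], [[0, 0, -10.8], [0, 0, 9], 0.35], [[0, 0, -10.8], [0, 0, 9], 0.35], [[0, 0, -5], [0, 0, 9], 0.35], [[0, 0, 0], [0, 0, 9], 0.4]])

```text
t: 21.85
eef_pos: [0.6277, -0.071, 0.1414]
ee_rot: [[0.157, -0.988, 0.0], [-0.988, -0.157, -0.0], [0.0, -0.0, -1.0]]
force: [0.7, -0.0, 0.4]
opening: 0.0333
grip_force: 0.0
```

Call:
drive_tool(motion=[[[-3, 1, 0], [0, 0, -10], 0.6], [[-6, 2, 0], [0, 0, -20], 0.6], [[-9, 3, 0], [0, 0, -30], 0.6], [[-12, 4, 0], [0, 0, -40], 0.6], [[-15, 5, 0], [0, 0, -50], 0.6], [[-17.5, 5.6, 0], [0, 0, -60], 0.6], [[-17.5, 5.6, 0], [0, 0, -67], 0.6], [[-17.5, 5.6, 0], [0, 0, -67], 0.6], [[-17.5, 5.6, 0], [0, 0, -67], 0.6], [[-17.5, 5.6, 0], [0, 0, -67], 0.6]])

```text
t: 23.1
eef_pos: [0.4528, -0.015, 0.1395]
ee_rot: [[-0.848, -0.531, -0.0], [-0.531, 0.848, -0.0], [0.0, 0.0, -1.0]]
force: [-0.9, 0.0, 0.6]
opening: 0.0523
grip_force: 0.0
```

```bash
python3 bones.py
```

```text
23.1 [ 0.45280146 -0.01495731  0.13948011] [ 18.8   8.4 -27.5  -0.  -54.1 -76.7]
bone [280. 191.] 1694 mid [ 0.4532 -0.0145] mean [ 0.4519 -0.0153  0.01  ] ang 32.1 size [0.091 0.034] z 0.016
bone [265. 313.] 116 mid [0.5871 0.0534] mean [0.5909 0.0507 0.01  ] ang 106.7 size [0.011 0.027] z 0.022
bar 0 
tray 3524 ((0.5589398741722107, -0.02660539746284485), (0.050968460738658905, 0.31283628940582275), 12.671895027160645)
```

Call:
drive_tool(motion=[[[0, 0, -6], [0, 0, 0], 0.6], [[0, 0, -12], [0, 0, 0], 0.6], [[0, 0, -16], [0, 0, 0], 0.6], [[0, 0, -16], [0, 0, 0], 0.6], [[0, 0, -16], [0, 0, 0], 0], [[0, 0, -16], [0, 0, 0], 0], [[0, 0, -16], [0, 0, 0], 0], [[0, 0, -16], [0, 0, 0], 0], [[0, 0, -16], [0, 0, 0], 0], [[0, 0, -16], [0, 0, 0], 0]])

```text
t: 24.4
eef_pos: [0.4528, -0.0149, -0.0202]
ee_rot: [[-0.848, -0.53, 0.0], [-0.53, 0.848, 0.0], [-0.0, -0.0, -1.0]]
force: [-0.3, -0.4, 3.5]
opening: 0.0142
grip_force: 25.0
```

Call:
drive_tool(motion=[[[0, 0, 5], [0, 0, 0], 0], [[0, 0, 11], [0, 0, 10], 0], [[2, -1, 16], [0, 0, 20], 0], [[5, -2, 16], [0, 0, 30], 0], [[8, -3, 16], [0, 0, 40], 0], [[11, -4, 16], [0, 0, 50], 0], [[14, -5, 16], [0, 0, 60], 0], [[15.1, -5.45, 16], [0, 0, 67], 0], [[15.1, -5.45, 16], [0, 0, 67], 0], [[15.1, -5.45, 11], [0, 0, 67], 0]])

```text
t: 25.65
eef_pos: [0.6067, -0.0691, 0.0929]
ee_rot: [[0.155, -0.988, 0.01], [-0.988, -0.155, 0.001], [0.001, -0.01, -1.0]]
force: [0.2, 0.4, -1.8]
opening: 0.0142
grip_force: 25.0
```

Call:
drive_tool(motion=[[[0, 0, -5.3], [0, 0, 0], 0], [[0, 0, -5.3], [0, 0, 0], 0], [[0, 0, -5.3], [0, 0, 0], 0.33], [[0, 0, -5.3], [0, 0, 0], 0.33], [[0, 0, -5.3], [0, 0, 0], 0.33], [[0, 0, -5.3], [0, 0, 0], 0.33], [[0, 0, 0], [0, 0, 0], 0.35], [[0, 0, 5], [0, 0, 0], 0.4], [[0, 0, 5], [0, 0, 0], 0.4], [[0, 0, 5], [0, 0, 0], 0.4]])

```text
t: 26.9
eef_pos: [0.6031, -0.0693, 0.1395]
ee_rot: [[0.156, -0.988, -0.0], [-0.988, -0.156, 0.001], [-0.001, 0.0, -1.0]]
force: [-0.6, 0.3, 0.1]
opening: 0.0347
grip_force: 0.0
```

Call:
drive_tool(motion=[[[0, 3, 4], [0, 0, -10], 0.6], [[0, 7, 8], [0, 0, -20], 0.6], [[0, 11, 8], [0, 0, -30], 0.6], [[0.5, 15, 8], [0, 0, -40], 0.6], [[1, 19, 8], [0, 0, -50], 0.6], [[1.5, 23, 8], [0, 0, -60], 0.6], [[2.3, 27, 8], [0, 0, -70], 0.6], [[2.3, 31.7, 8], [0, 0, -80], 0.6], [[2.3, 31.7, 8], [0, 0, -86], 0.6], [[2.3, 31.7, 8], [0, 0, -86], 0.6]])

```text
t: 28.15
eef_pos: [0.6258, 0.2478, 0.2172]
ee_rot: [[-0.974, -0.227, -0.003], [-0.227, 0.974, -0.002], [0.004, -0.001, -1.0]]
force: [0.1, -0.7, 0.1]
opening: 0.0521
grip_force: 0.0
```

```bash
python3 bones.py
python3 - <<'E'
from h import *
p,d,i=shot('top','t27');W=cloud(i,d)
B=W[125:175,155:205].reshape(-1,3);b=B[(B[:,2]>.06)&(B[:,2]<.11)];print('tumbler',len(b),cv2.minEnclosingCircle(b[:,:2].astype(np.float32)))
from bones import bones
bones('top',.01)
E
```

```text
28.15 [0.62583509 0.24783479 0.21723156] [  35.3   26.3   10.1   -0.   -74.1 -112.2]
bone [ 23. 118.] 1677 mid [ 0.6233 -0.0886] mean [ 0.6232 -0.0894  0.01  ] ang 113.6 size [0.06  0.067] z 0.03
bone [148. 114.] 1364 mid [0.5823 0.0653] mean [0.582  0.0653 0.01  ] ang 98.0 size [0.034 0.094] z 0.022
bone [279. 180.] 1115 mid [0.6279 0.2467] mean [0.6268 0.2463 0.01  ] ang 13.9 size [0.093 0.033] z 0.016
bar 1958 ((0.6014854907989502, 0.02243673801422119), (0.09265591204166412, 0.019840121269226074), 7.071159839630127)
tray 7292 ((0.5973348021507263, 0.0232323557138443), (0.12773601710796356, 0.32259395718574524), 10.273245811462402)
tumbler 211 ((0.7578494548797607, 0.19741111993789673), 0.03831721842288971)
bone [166. 190.] 180 mid [0.6263 0.247 ] mean [0.6261 0.2471 0.01  ] ang 14.8 size [0.091 0.032] z 0.017
bone [261. 191.] 408 mid [ 0.6201 -0.0697] mean [ 0.6205 -0.0697  0.01  ] ang 101.9 size [0.063 0.098] z 0.034
bone [216. 203.] 124 mid [0.5798 0.0763] mean [0.5807 0.0809 0.01  ] ang 96.9 size [0.027 0.073] z 0.023
bone [216. 380.] 126 mid [0.0409 0.052 ] mean [0.0296 0.0642 0.01  ] ang 128.7 size [0.026 0.11 ] z 0.017
```

Call:
drive_tool(motion=[[[0.05, -0.1, -6], [0, 0, 0], 0.6], [[0.05, -0.1, -12], [0, 0, 0], 0.6], [[0.05, -0.1, -18], [0, 0, 0], 0.6], [[0.05, -0.1, -22.5], [0, 0, 0], 0.6], [[0.05, -0.1, -24], [0, 0, 0], 0.6], [[0.05, -0.1, -24], [0, 0, 0], 0], [[0.05, -0.1, -24], [0, 0, 0], 0], [[0.05, -0.1, -24], [0, 0, 0], 0], [[0.05, -0.1, -24], [0, 0, 0], 0], [[0.05, -0.1, -24], [0, 0, 0], 0]])

```text
t: 29.55
eef_pos: [0.6275, 0.2469, -0.0195]
ee_rot: [[-0.974, -0.225, 0.001], [-0.225, 0.974, 0.001], [-0.001, 0.0, -1.0]]
force: [-0.4, -0.5, 2.8]
opening: 0.0144
grip_force: 25.0
```

Call:
drive_tool(motion=[[[0, 0, 0], [0, 0, 0], 0], [[0, 0, 0], [0, 0, 0], 0], [[0, 0, 5], [0, 0, 0], 0], [[0, 0, 10], [0, 0, 0], 0], [[0, 0, 16], [0, 0, 0], 0], [[0, 0, 20], [0, 0, 10], 0], [[0, 0, 20], [0, 0, 20], 0], [[0, 0, 20], [0, 0, 30], 0], [[0, 0, 20], [0, 0, 40], 0], [[0, 0, 20], [0, 0, 40], 0]])

```text
t: 30.8
eef_pos: [0.6267, 0.2465, 0.1786]
ee_rot: [[-0.603, -0.797, -0.001], [-0.797, 0.603, -0.0], [0.001, 0.001, -1.0]]
force: [-0.3, 0.2, -0.9]
opening: 0.0145
grip_force: 25.0
```

Run:
```python
from h import *
import bones
bones.bones('top',.03)
```

```text
bone [262. 191.] 402 mid [ 0.6156 -0.0703] mean [ 0.6158 -0.0712  0.03  ] ang 102.0 size [0.062 0.096] z 0.034
bone [216. 203.] 125 mid [0.5755 0.0735] mean [0.5763 0.0777 0.03  ] ang 97.2 size [0.027 0.072] z 0.023
bone [318. 278.] 25 mid [ 0.3382 -0.2477] mean [ 0.3379 -0.248   0.03  ] ang 19.2 size [0.023 0.01 ] z 0.059
bone [232. 367.] 65 mid [0.07   0.0124] mean [0.0689 0.0147 0.03  ] ang 99.3 size [0.018 0.046] z 0.019
bone [212. 380.] 87 mid [0.0276 0.0738] mean [0.0323 0.074  0.03  ] ang 163.7 size [0.028 0.059] z 0.014
```

Call:
drive_tool(motion=[[[0, -4, 0], [0, 0, 10], 0], [[0, -8, 0], [0, 0, 20], 0], [[-1, -12, 0], [0, 0, 30], 0], [[-1.55, -16.05, 0], [0, 0, 40], 0], [[-1.55, -16.05, 0], [0, 0, 43], 0], [[-1.55, -16.05, -5], [0, 0, 43], 0], [[-1.55, -16.05, -10], [0, 0, 43], 0], [[-1.55, -16.05, -14.9], [0, 0, 43], 0], [[-1.55, -16.05, -14.9], [0, 0, 43], 0], [[-1.55, -16.05, -14.9], [0, 0, 43], 0]])

```text
t: 32.1
eef_pos: [0.6132, 0.0865, 0.0323]
ee_rot: [[0.105, -0.995, 0.003], [-0.995, -0.105, 0.0], [0.0, -0.003, -1.0]]
force: [1.0, 0.9, 0.0]
opening: 0.0142
grip_force: 25.0
```

Call:
drive_tool(motion=[[[0, 0, 0], [0, 0, 0], 0.33], [[0, 0, 0], [0, 0, 0], 0.33], [[0, 0, 0], [0, 0, 0], 0.33], [[0, 0, 0], [0, 0, 0], 0.33], [[0, 0, 4], [0, 0, 0], 0.35], [[0, 0, 10], [0, 0, 0], 0.4], [[0, 0, 16], [0, 0, 0], 0.6], [[0, 0, 22], [0, 0, 0], 0.6], [[1, 5, 24], [0, 0, 0], 0.6], [[2, 10, 24], [0, 0, 0], 0.6]])

```text
t: 33.35
eef_pos: [0.6328, 0.187, 0.2742]
ee_rot: [[0.103, -0.995, 0.006], [-0.995, -0.103, 0.003], [-0.002, -0.006, -1.0]]
force: [1.0, -0.8, -1.3]
opening: 0.052
grip_force: 0.0
```

```bash
python3 bones.py
python3 - <<'E'
from h import *
p,d,i=shot('top','t33');cv2.imwrite('pics/c33.png',cv2.cvtColor(cv2.resize(p[130:290,100:300],None,fx=3.5,fy=3.5,interpolation=cv2.INTER_CUBIC),cv2.COLOR_RGB2BGR))
E
```

```text
33.35 [0.63275957 0.18700608 0.27422683] [ 30.5  23.2  13.2   0.  -79.6 -24.6]
bone [313.   6.] 631 mid [ 0.6122 -0.0375] mean [ 0.6123 -0.0384  0.01  ] ang 5.9 size [0.063 0.016] z 0.037
bone [325.  92.] 1075 mid [0.5812 0.068 ] mean [0.5813 0.0666 0.01  ] ang 98.0 size [0.034 0.092] z 0.022
bone [301. 104.] 1030 mid [0.6132 0.0875] mean [0.6135 0.0858 0.01  ] ang 97.0 size [0.032 0.092] z 0.022
bar 1843 ((0.6031576991081238, 0.02220381423830986), (0.09219139069318771, 0.02064451575279236), 8.295514106750488)
tray 9760 ((0.9977687001228333, 0.26991623640060425), (1.108232855796814, 0.42555803060531616), 36.843814849853516)
```

View pics/c33.png

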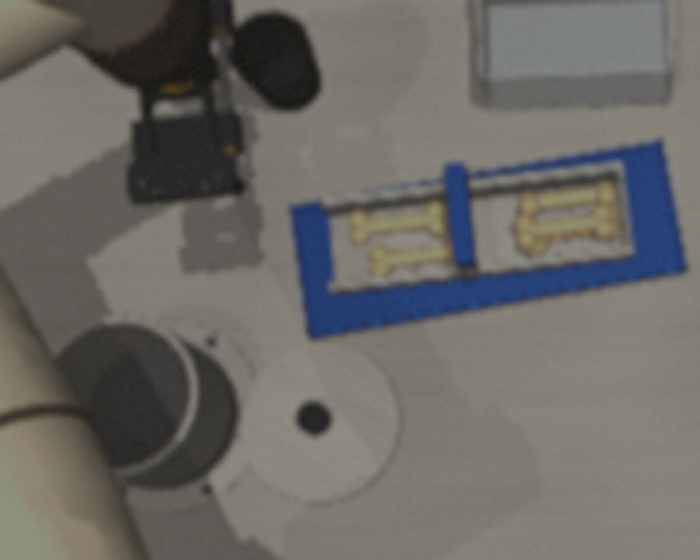

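The crop shows all five bones in the scoop: two at the lip half (crop 400,220 and 410,258) and three at the back (570,215). The counter is clear. Next I'll grip the bail with tool y at 277.7°.

Call:
drive_tool(motion=[[[0, -1, 0], [0, 0, 10], 0.6], [[0, -3, 0], [0, 0, 20], 0.6], [[-0.5, -6, 0], [0, 0, 30], 0.6], [[-1, -9, 0], [0, 0, 40], 0.6], [[-1.5, -12, 0], [0, 0, 50], 0.6], [[-2, -14, 0], [0, 0, 60], 0.6], [[-3, -16.4, 0], [0, 0, 70], 0.6], [[-3, -16.4, -3], [0, 0, 80], 0.6], [[-3, -16.4, -7], [0, 0, 90], 0.6], [[-3, -16.4, -11], [0, 0, 91.8], 0.6]], newtons=58)

```text
t: 34.7
eef_pos: [0.6011, 0.0214, 0.1596]
ee_rot: [[0.991, 0.137, 0.0], [0.137, -0.991, 0.0], [0.0, -0.0, -1.0]]
force: [0.6, 0.1, -1.1]
opening: 0.0521
grip_force: 0.0
```

```bash
python3 bones.py
```

```text
34.7 [0.60110855 0.02136911 0.15956765] [ 17.4  21.3  -6.1   0.  -62.5  80.4]
bone [221. 171.] 1555 mid [0.6106 0.0895] mean [0.6122 0.0897 0.01  ] ang 96.9 size [0.031 0.093] z 0.022
bone [365. 187.] 3538 mid [ 0.6146 -0.0768] mean [ 0.6163 -0.0768  0.01  ] ang 99.3 size [0.065 0.104] z 0.035
bone [230. 200.] 1308 mid [0.579  0.0745] mean [0.5796 0.0767 0.01  ] ang 98.7 size [0.036 0.083] z 0.022
bar 2187 ((0.6037898659706116, 0.022260181605815887), (0.0911061018705368, 0.018592895939946175), 7.370253086090088)
tray 10444 ((0.6010952591896057, 0.004911988973617554), (0.12870652973651886, 0.358808696269989), 10.332469940185547)
```

Call:
drive_tool(motion=[[[0.2, 0.05, -5], [0, 0, 0], 0.6], [[0.2, 0.05, -9], [0, 0, 0], 0.6], [[0.2, 0.05, -11.1], [0, 0, 0], 0.6], [[0.2, 0.05, -11.1], [0, 0, 0], 0.6], [[0.2, 0.05, -11.1], [0, 0, 0], 0], [[0.2, 0.05, -11.1], [0, 0, 0], 0], [[0.2, 0.05, -11.1], [0, 0, 0], 0], [[0.2, 0.05, -11.1], [0, 0, 0], 0], [[0.2, 0.05, -11.1], [0, 0, 0], 0], [[0.2, 0.05, -11.1], [0, 0, 0], 0]], newtons=58)

```text
t: 36.0
eef_pos: [0.6038, 0.0225, 0.0501]
ee_rot: [[0.991, 0.135, 0.001], [0.135, -0.991, -0.0], [0.001, 0.0, -1.0]]
force: [-1.1, -1.6, 3.2]
opening: 0.0193
grip_force: 58.0
```

Call:
drive_tool(motion=[[[0, 0, 0.5], [0, 0, 0], 0], [[0, 0, 1.5], [0, 0, 0], 0], [[0, 0, 3], [0, 0, 0], 0], [[0, 0, 5], [0, 0, 0], 0], [[0, 0, 7], [0, 0, 0], 0], [[0, 0, 9], [0, 0, 0], 0], [[0, 0, 11], [0, 0, 0], 0], [[0, 0, 13], [0, 0, 0], 0], [[0, 0, 14], [0, 0, 0], 0], [[0, 0, 14], [0, 0, 0], 0]])

```text
t: 37.25
eef_pos: [0.6038, 0.0228, 0.1904]
ee_rot: [[0.991, 0.136, 0.002], [0.136, -0.991, 0.001], [0.002, -0.001, -1.0]]
force: [-0.4, 0.1, -6.6]
opening: 0.0193
grip_force: 57.9
```

Run:
```python
from h import *
p,d,i=shot('side','s37');cv2.imwrite('pics/c37.png',cv2.cvtColor(cv2.resize(p[120:400,60:400],None,fx=2,fy=2,interpolation=cv2.INTER_CUBIC),cv2.COLOR_RGB2BGR))
```

```text
(no output)
```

View pics/c37.png

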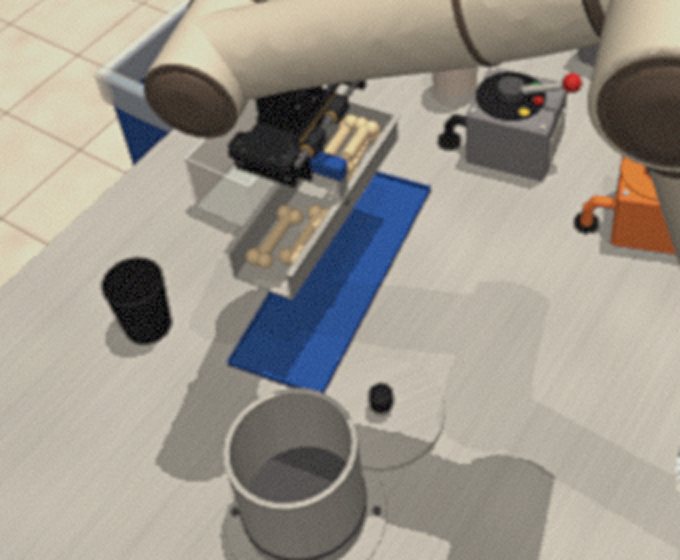

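The side crop shows the scoop held level at (320,190) with two and three bones aboard. I'll carry it to the cylinder.

Call:
drive_tool(motion=[[[0, 0, 1], [0, 0, 0], 0], [[0, 0, 3], [0, 0, 0], 0], [[-0.5, 0.5, 5], [0, 0, -1], 0], [[-1.5, 1.4, 7], [0, 0, -3], 0], [[-3, 2.8, 9], [0, 0, -6], 0], [[-5, 4.6, 9.5], [0, 0, -10], 0], [[-7, 6.4, 9.5], [0, 0, -14], 0], [[-9, 8.2, 9.5], [0, 0, -18], 0], [[-11, 10, 9.5], [0, 0, -22], 0], [[-13, 11.8, 9.5], [0, 0, -26], 0]])

```text
t: 38.55
eef_pos: [0.4728, 0.1411, 0.2847]
ee_rot: [[0.949, -0.314, -0.0], [-0.314, -0.949, -0.0], [-0.0, 0.0, -1.0]]
force: [-0.4, -0.0, -5.1]
opening: 0.0191
grip_force: 57.9
```

Call:
drive_tool(motion=[[[-2, 1.8, 0], [0, 0, -4], 0], [[-4, 3.6, 0], [0, 0, -8], 0], [[-6, 5.4, 0], [0, 0, -12], 0], [[-8, 7.2, 0], [0, 0, -16], 0], [[-9, 8.2, 0], [0, 0, -18.5], 0], [[-9.5, 8.7, 0], [0, 0, -19.5], 0], [[-9.7, 8.85, 0], [0, 0, -19.8], 0], [[-9.7, 8.85, 0], [0, 0, -19.8], 0], [[-9.7, 8.85, 0], [0, 0, -19.8], 0], [[-9.7, 8.85, 0], [0, 0, -19.8], 0]])

```text
t: 39.8
eef_pos: [0.3768, 0.2289, 0.2845]
ee_rot: [[0.788, -0.616, -0.0], [-0.616, -0.788, -0.0], [0.0, 0.0, -1.0]]
force: [-0.8, -0.2, -5.4]
opening: 0.0197
grip_force: 57.9
```

```bash
cat > scp.py <<'E'
from h import *
s=robot.observe();T=s['ee_rot'];o=s['eef_pos'];bar=o-.0445*T[:,2]
lip=bar+T@np.array([0,-.130,.087]); M=np.array([.4325,.300]); 
sx=-T[:,1];u=sx[:2]/np.linalg.norm(sx[:2])
print('t',s['t'],'bar',bar.round(4),'lip',lip.round(4),'tilt',np.degrees(np.arccos(-T[2,2])).round(1),'phi',np.degrees(np.arctan2(u[1],u[0])).round(1),'lip-M along/across',((lip[:2]-M)@u).round(4),((lip[:2]-M)@[-u[1],u[0]]).round(4),s['joint_positions'].round(1),s['force'].round(1),s['opening'])
E
python3 scp.py
python3 - <<'E'
from h import *
p,d,i=shot('top');W=cloud(i,d)
B=W[205:285,100:185].reshape(-1,3);b=B[abs(B[:,2]-.155)<.006];print('rim',len(b),cv2.minEnclosingCircle(b[:,:2].astype(np.float32)))
p,d,i=shot('side','s39');cv2.imwrite('pics/c39.png',cv2.cvtColor(cv2.resize(p[80:420,60:480],None,fx=1.7,fy=1.7,interpolation=cv2.INTER_CUBIC),cv2.COLOR_RGB2BGR))
E
```

```text
t 39.8 bar [0.3768 0.2289 0.329 ] lip [0.4569 0.3313 0.242 ] tilt 0.0 phi 52.0 lip-M along/across 0.0397 0.0 [ 52.5   0.3 -14.6   0.  -75.1  -0.5] [-0.8 -0.2 -5.4] 0.01966274616755688
rim 94 ((0.46159034967422485, 0.27826017141342163), 0.05746682360768318)
```

View pics/c39.png

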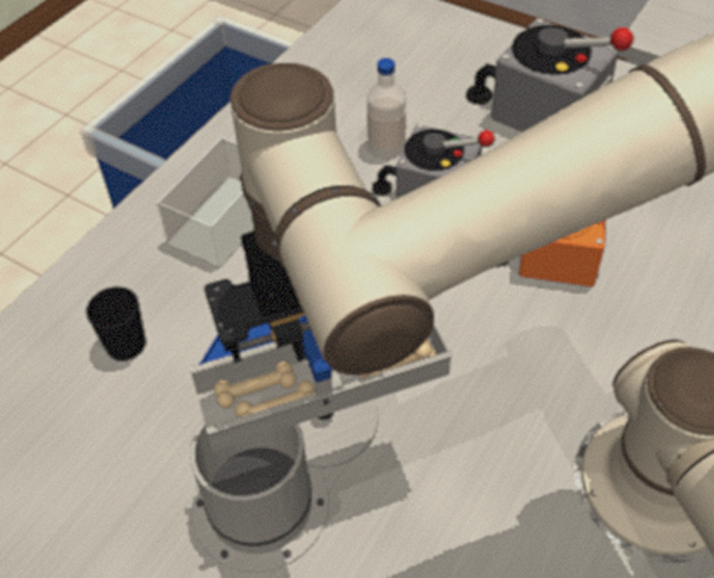

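The side crop shows the scoop level with its lip over the cylinder mouth at (250,400). Now I'll tilt it gradually.

Call:
drive_tool(motion=[[[-0.2, -0.3, 0], [-3.9, 3.1, 0], 0], [[-0.47, -0.61, -0.1], [-7.9, 6.2, 0], 0], [[-0.75, -1.0, 0], [-11.8, 9.2, 0], 0], [[-1.06, -1.36, 0.1], [-15.8, 12.3, 0], 0], [[-1.35, -1.7, 0.25], [-19.7, 15.4, 0], 0], [[-1.62, -2.07, 0.4], [-23.6, 18.5, 0], 0], [[-1.62, -2.07, 0.4], [-23.6, 18.5, 0], 0], [[-1.05, -1.35, 0.6], [-27.6, 21.6, 0], 0], [[-0.47, -0.6, 0.85], [-31.5, 24.6, 0], 0], [[-0.47, -0.6, 0.85], [-31.5, 24.6, 0], 0]])

```text
t: 41.15
eef_pos: [0.3728, 0.2245, 0.2914]
ee_rot: [[0.788, -0.472, -0.395], [-0.616, -0.605, -0.505], [-0.0, 0.641, -0.768]]
force: [-0.2, 0.5, -5.5]
opening: 0.0195
grip_force: 58.0
```

```bash
python3 scp.py
```

```text
t 41.15 bar [0.3903 0.2469 0.3255] lip [0.4174 0.2817 0.1754] tilt 39.8 phi 52.0 lip-M along/across -0.0237 0.0006 [  52.4   22.8    4.2   -0.3 -111.3   -0.4] [-0.2  0.5 -5.5] 0.019505240932018258
```

Call:
drive_tool(motion=[[[0.45, 0.57, 0.2], [-2.6, 2.1, 0], 0], [[0.9, 1.13, 0.35], [-5.3, 4.1, 0], 0], [[1.33, 1.7, 0.5], [-7.9, 6.2, 0], 0], [[1.33, 1.7, 0.5], [-7.9, 6.2, 0], 0], [[1.33, 1.7, 0.5], [-7.9, 6.2, 0], 0], [[1.33, 1.7, 0.5], [-7.9, 6.2, 0], 0], [[1.33, 1.7, 0.5], [-7.9, 6.2, 0], 0], [[1.33, 1.7, 0.5], [-7.9, 6.2, 0], 0], [[1.33, 1.7, 0.5], [-7.9, 6.2, 0], 0], [[1.33, 1.7, 0.5], [-7.9, 6.2, 0], 0]])

```text
t: 42.4
eef_pos: [0.3852, 0.2401, 0.298]
ee_rot: [[0.788, -0.395, -0.472], [-0.616, -0.507, -0.604], [-0.0, 0.766, -0.643]]
force: [0.8, 0.2, -3.3]
opening: 0.0192
grip_force: 58.0
```

```bash
python3 scp.py
python3 - <<'E'
from h import *
p,d,i=shot('side','s42');q=shot('top','t42')[0]
a=cv2.resize(p[200:420,100:340],None,fx=1.6,fy=1.6);b=cv2.resize(q[150:290,90:290],None,fx=2,fy=2)
c=np.zeros((360,800,3),np.uint8);c[:352,:384]=a;c[:280,395:795]=b
cv2.imwrite('pics/c42.png',cv2.cvtColor(c,cv2.COLOR_RGB2BGR))
E
```

```text
t 42.4 bar [0.4062 0.267  0.3266] lip [0.4166 0.2803 0.1711] tilt 50.0 phi 52.0 lip-M along/across -0.0253 0.0005 [  52.3   29.9   10.9   -0.3 -121.    -0.4] [ 0.8  0.2 -3.3] 0.01924355142946679
```

View pics/c42.png

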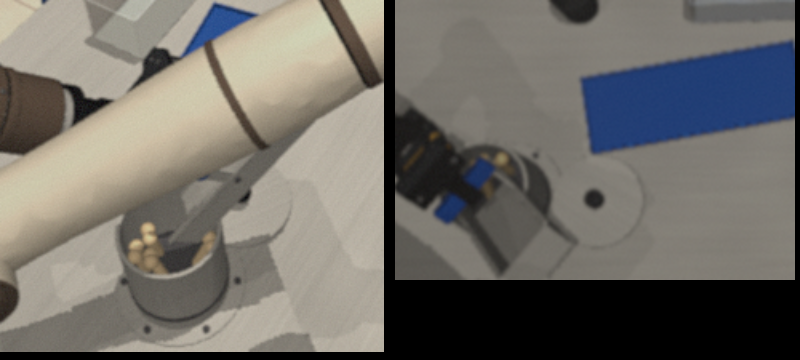

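The picture shows the bones standing in the cylinder (knuckles at 145,245 and 205,245) and an empty scoop. The wrist load has dropped to 3.3 N, which matches the empty scoop. I'll level the scoop again.

Call:
drive_tool(motion=[[[0, 0, 0], [0, 0, 0], 0], [[0, 0, 0], [0, 0, 0], 0], [[0, 0, 0.7], [0, 0, 0], 0], [[-0.7, -0.9, 1], [4, -3.1, 0], 0], [[-1.33, -1.7, 1.5], [7.9, -6.2, 0], 0], [[-2.48, -3.17, 1.5], [15.8, -12.3, 0], 0], [[-1.92, -2.45, 1.5], [23.6, -18.5, 0], 0], [[-1.33, -1.7, 1.5], [31.5, -24.6, 0], 0], [[-0.86, -1.1, 1.5], [39.4, -30.8, 0], 0], [[-0.86, -1.1, 1.5], [39.4, -30.8, 0], 0]])

```text
t: 43.75
eef_pos: [0.3747, 0.2263, 0.315]
ee_rot: [[0.788, -0.616, 0.001], [-0.616, -0.788, 0.001], [0.0, -0.001, -1.0]]
force: [0.0, -0.5, -3.5]
opening: 0.0194
grip_force: 57.9
```

Call:
drive_tool(motion=[[[2, -1.8, 0], [0, 0, 4], 0], [[5, -4.5, 0], [0, 0, 10], 0], [[8, -7.2, 0], [0, 0, 16], 0], [[11, -10, 0], [0, 0, 22], 0], [[14, -12.8, 0], [0, 0, 28], 0], [[17, -15.5, 0], [0, 0, 34], 0], [[20, -18, 0], [0, 0, 40], 0], [[22, -20, 0], [0, 0, 46], 0], [[22, -20, 0], [0, 0, 48], 0], [[22, -20, 0], [0, 0, 48], 0]])

```text
t: 45.0
eef_pos: [0.5961, 0.0292, 0.3119]
ee_rot: [[0.985, 0.173, -0.004], [0.173, -0.985, -0.001], [-0.004, 0.0, -1.0]]
force: [-0.6, 0.1, -3.1]
opening: 0.0197
grip_force: 57.9
```

```bash
python3 scp.py
python3 - <<'E'
from h import *
p,d,i=shot('top','t45');W=cloud(i,d)
B=W[205:285,95:190].reshape(-1,3);b=B[abs(B[:,2]-.155)<.006];c=cv2.minEnclosingCircle(b[:,:2].astype(np.float32));print('rim',len(b),c)
hsv=cv2.cvtColor(p,cv2.COLOR_RGB2HSV);r=np.hypot(W[...,0]-c[0][0],W[...,1]-c[0][1])
m=(r<.05)&(hsv[...,1]>60)&(hsv[...,0]>10)&(hsv[...,0]<35);print('bones in cyl z',m.sum(),np.sort(W[m][:,2])[-5:], W[(r<.05)][:,2].max())
m=(hsv[...,0]>100)&(hsv[...,0]<130)&(hsv[...,1]>120)&(W[...,2]<.02);m[:165]=0;print('tray',cv2.minAreaRect(W[m][:,:2].astype(np.float32)))
# knob
sub=W[215:270,180:235];z=sub[...,2];k=(z>.045)&(z<.075);print('knob',k.sum(),sub[k].mean(0) if k.sum() else '')
k=(z>.014)&(z<.028);print('disc',cv2.minEnclosingCircle(sub[k][:,:2].astype(np.float32)),sub[k].mean(0))
E
```

```text
t 45.0 bar [0.5963 0.0293 0.3564] lip [0.5734 0.1572 0.2694] tilt 0.2 phi 100.0 lip-M along/across -0.165 -0.1141 [ 18.3  16.3   8.4  -0.  -82.3  81.7] [-0.6  0.1 -3.1] 0.01969032216697825
rim 62 ((0.4197460412979126, 0.35348814725875854), 0.03530873730778694)
bones in cyl z 0 [] 0.16099251719683952
tray ((0.5998217463493347, 0.005227044224739075), (0.12853512167930603, 0.3544681966304779), 10.373743057250977)
knob 76 [0.42578019 0.15448382 0.0572401 ]
disc ((0.44917577505111694, 0.10447029769420624), 0.1180930957198143) [0.42979979 0.13974423 0.0203901 ]
```

Call:
drive_tool(motion=[[[0.1, -0.9, -3], [0, 0, 0.3], 0], [[0.1, -0.9, -8], [0, 0, 0.3], 0], [[0.1, -0.9, -13], [0, 0, 0.3], 0], [[0.1, -0.9, -18], [0, 0, 0.3], 0], [[0.1, -0.9, -22], [0, 0, 0.3], 0], [[0.1, -0.9, -24.5], [0, 0, 0.3], 0], [[0.1, -0.9, -25.6], [0, 0, 0.3], 0], [[0.1, -0.9, -26], [0, 0, 0.3], 0], [[0.1, -0.9, -26.1], [0, 0, 0.3], 0], [[0.1, -0.9, -26.1], [0, 0, 0.3], 0]])

```text
t: 46.3
eef_pos: [0.5983, 0.0203, 0.0532]
ee_rot: [[0.984, 0.179, 0.002], [0.179, -0.984, 0.0], [0.002, -0.0, -1.0]]
force: [-0.2, 0.1, -3.1]
opening: 0.0191
grip_force: 57.9
```

```bash
python3 scp.py
```

```text
t 46.3 bar [0.5982 0.0203 0.0977] lip [0.5751 0.1482 0.0107] tilt 0.1 phi 100.3 lip-M along/across -0.1749 -0.1131 [ 17.4  27.2 -13.9   0.  -48.8  82.9] [-0.2  0.1 -3.1] 0.019100782987802725
```

Call:
drive_tool(motion=[[[0, 0, -0.15], [0, 0, 0], 0], [[0, 0, -0.3], [0, 0, 0], 0], [[0, 0, -0.3], [0, 0, 0], 0.6], [[0, 0, -0.3], [0, 0, 0], 0.6], [[0, 0, -0.3], [0, 0, 0], 0.6], [[0, 0, -0.3], [0, 0, 0], 0.6], [[0, 0, 3], [0, 0, 0], 0.6], [[0, 0, 9], [0, 0, 0], 0.6], [[0, 0, 15], [0, 0, 0], 0.6], [[0, 0, 21], [0, 0, 0], 0.6]])

```text
t: 47.55
eef_pos: [0.5973, 0.02, 0.2641]
ee_rot: [[0.984, 0.179, 0.0], [0.179, -0.984, 0.0], [0.0, 0.0, -1.0]]
force: [1.6, 0.5, 0.3]
opening: 0.0519
grip_force: 0.0
```

Call:
drive_tool(motion=[[[0, 2, 3], [0, 0, -10], 0.8], [[-0.5, 4, 6], [0, 0, -20], 0.8], [[-1, 6, 8], [0, 0, -30], 0.8], [[-1.5, 8, 8], [0, 0, -40], 0.8], [[-2, 10, 8], [0, 0, -50], 0.8], [[-2, 11, 8], [0, 0, -60], 0.8], [[-2, 12, 8], [0, 0, -70], 0.8], [[-2, 13, 8], [0, 0, -80], 0.8], [[-2, 13, 8], [0, 0, -90], 0.8], [[-2, 13, 8], [0, 0, -90], 0.8]])

```text
t: 48.8
eef_pos: [0.5775, 0.1502, 0.3419]
ee_rot: [[0.181, -0.983, -0.0], [-0.983, -0.181, -0.0], [0.0, 0.0, -1.0]]
force: [0.1, 0.2, 0.0]
opening: 0.0696
grip_force: 0.0
```

Run:
```python
from h import *
s=robot.observe();print(s['t'],s['eef_pos'],s['joint_positions'].round(1))
p,d,i=shot('wrist','w48');q=shot('top','t48')[0]
c=np.zeros((420,800,3),np.uint8);c[:315,:420]=cv2.resize(p,(420,315));b=cv2.resize(q[150:300,90:280],None,fx=2,fy=2);c[:300,420:800]=b
cv2.imwrite('pics/c48.png',cv2.cvtColor(c,cv2.COLOR_RGB2BGR));np.savez('/tmp/w48',p=p,d=d,R=i['R'],t=i['t'])
```

```text
48.8 [0.57754677 0.15020268 0.34190814] [ 30.1  15.8  11.8   0.  -86.  -19.7]
```

View pics/c48.png

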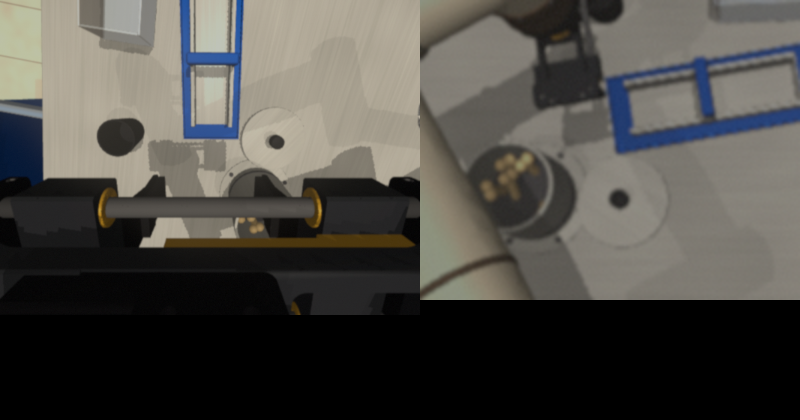

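The wrist part shows the scoop back in the tray and the cover at (275,140). The top part shows the bones inside the cylinder at (510,178), with the cover shifted next to the cylinder flange. I'll measure both.

```bash
cat > cov.py <<'E'
from h import *
from scipy.optimize import least_squares
def circ(P,r=None):
    f=(lambda v:np.hypot(P[:,0]-v[0],P[:,1]-v[1])-(v[2] if r is None else r))
    return least_squares(f,[*P[:,:2].mean(0),.06][:3 if r is None else 2],loss='soft_l1',f_scale=.003).x
if __name__=='__main__':
  for cam in('top','wrist'):
    p,d,i=shot(cam);W=cloud(i,d);v=p.max(2).astype(int);sat=v-p.min(2)
    box=(W[...,0]>.33)&(W[...,0]<.6)&(W[...,1]>.03)&(W[...,1]<.4)&(d>0)
    m=box&(abs(W[...,2]-.154)<.007)&(np.hypot(W[...,0]-.4325,W[...,1]-.3)<.09);P=W[m]
    if len(P)>20: print(cam,'rim',len(P),circ(P).round(4),'fixed .065',circ(P,.065).round(4),P[:,2].mean().round(3))
    m=box&(W[...,2]>.045)&(W[...,2]<.075)&(v<70)&(W[...,1]<.22);P=W[m]
    if len(P)>5: print(cam,'knob',len(P),P.mean(0).round(4),P[:,2].max())
    m=box&(abs(W[...,2]-.0205)<.006)&(W[...,1]<.25);P=W[m].astype(np.float32)
    if len(P)>50: print(cam,'disc',len(P),cv2.minEnclosingCircle(P[:,:2]),np.median(P,0))
    m=box&(np.hypot(W[...,0]-.4325,W[...,1]-.3)<.055)&(sat>40);P=W[m]
    if len(P)>5: print(cam,'bones z',len(P),np.percentile(P[:,2],[50,95,100]))
E
python3 cov.py
```

```text
top rim 250 [0.4325 0.2989 0.0646] fixed .065 [0.4323 0.2992] 0.154
top knob 60 [0.4238 0.1532 0.0575] 0.06539066154514912Traceback (most recent call last):
  File "cov.py", line 15, in <module>
    if len(P)>50: print(cam,'disc',len(P),cv2.minEnclosingCircle(P[:,:2]),np.median(P,0))
                                          ~~~~~~~~~~~~~~~~~~~~~~^^^^^^^^^
cv2.error: OpenCV(4.12.0) /io/opencv/modules/imgproc/src/shapedescr.cpp:201: error: (-215:Assertion failed) count >= 0 && (depth == CV_32F || depth == CV_32S) in function 'minEnclosingCircle'
```

Call:
drive_tool(motion=[[[-4, 0, 0], [0, 0, -6], 0.6], [[-9, 0.2, -2], [0, 0, -13], 0.6], [[-13, 0.3, -6], [0, 0, -13], 0.6], [[-15.3, 0.3, -11], [0, 0, -13], 0.6], [[-15.3, 0.3, -15], [0, 0, -13], 0.6], [[-15.3, 0.3, -18], [0, 0, -13], 0.6], [[-15.3, 0.3, -18], [0, 0, -13], 0.6], [[-15.3, 0.3, -18], [0, 0, -13], 0.6], [[-15.3, 0.3, -18], [0, 0, -13], 0.6], [[-15.3, 0.3, -18], [0, 0, -13], 0.6]], newtons=40)

```text
t: 50.2
eef_pos: [0.4252, 0.1535, 0.163]
ee_rot: [[-0.047, -0.999, 0.002], [-0.999, 0.047, 0.001], [-0.001, -0.002, -1.0]]
force: [-0.2, 0.3, -0.2]
opening: 0.0519
grip_force: 0.0
```

```bash
sed -i 's/P\[:,:2\])/P[:,:2].astype(np.float32))/;s/m=box&(W\[...,2\]>.045)/m=box\&(W[...,2]>.045)/' cov.py; sed -i 's/cv2.minEnclosingCircle(P\[:,:2\]),/cv2.minEnclosingCircle(P[:,:2].astype(np.float32)),/' cov.py
python3 - <<'E'
from h import *
s=robot.observe();print(s['t'],s['eef_pos'],s['ee_rot'][:,1])
p,d,i=shot('wrist','w50');W=cloud(i,d);v=p.max(2).astype(int)
near=np.hypot(W[...,0]-.424,W[...,1]-.153)<.05
m=near&(W[...,2]>.03)&(W[...,2]<.075)&(v<90)&(d>0)
n,l,st,ce=cv2.connectedComponentsWithStats(m.astype(np.uint8));k=1+np.argmax(st[1:,4]);P=W[l==k]
print('knob',len(P),P.mean(0),P.min(0),P.max(0)); T=P[P[:,2]>.053];print('top',T.mean(0),cv2.minEnclosingCircle(np.ascontiguousarray(T[:,:2],dtype=np.float32)))
m=(np.hypot(W[...,0]-.424,W[...,1]-.153)<.11)&(abs(W[...,2]-.0205)<.005)&(d>0);P=W[m]
print('disc',len(P),cv2.minEnclosingCircle(np.ascontiguousarray(P[:,:2],dtype=np.float32)),P.min(0),P.max(0))
A=np.c_[P[:,:2],np.ones(len(P))];print('disc plane',np.linalg.lstsq(A,P[:,2],rcond=None)[0])
E
```

```text
50.2 [0.42515167 0.15346916 0.16302337] [-0.99891051  0.04663907 -0.00161261]
knob 663 [0.42663209 0.15312299 0.05637637] [0.41283852 0.1399213  0.04243496] [0.44070259 0.16834969 0.05918174]
top [0.42663993 0.15386539 0.05694001] ((0.4267650246620178, 0.1545044183731079), 0.014881431125104427)
disc 12272 ((0.4274645447731018, 0.16718080639839172), 0.08609218895435333) [0.35305749 0.08139671 0.01553859] [0.50043317 0.24573061 0.02534008]
disc plane [-7.23866584e-04  5.14379755e-05  1.95339443e-02]
```

Call:
drive_tool(motion=[[[0.2, 0.1, -5], [0, 0, 0], 0.6], [[0.2, 0.1, -10], [0, 0, 0], 0.6], [[0.2, 0.1, -14], [0, 0, 0], 0.6], [[0.2, 0.1, -15.8], [0, 0, 0], 0.6], [[0.2, 0.1, -15.8], [0, 0, 0], 0], [[0.2, 0.1, -15.8], [0, 0, 0], 0], [[0.2, 0.1, -15.8], [0, 0, 0], 0], [[0.2, 0.1, -15.8], [0, 0, 0], 0], [[0.2, 0.1, -15.8], [0, 0, 0], 0], [[0.2, 0.1, -15.8], [0, 0, 0], 0]])

```text
t: 51.5
eef_pos: [0.4271, 0.1546, 0.0051]
ee_rot: [[-0.046, -0.999, 0.002], [-0.999, 0.046, 0.001], [-0.001, -0.001, -1.0]]
force: [-2.2, 0.6, 5.6]
opening: 0.029
grip_force: 40.0
```

Call:
drive_tool(motion=[[[0, -0.3, 1], [0, 0, 0], 0], [[0, -0.6, 3], [0, 0, 0], 0], [[0, -1, 6], [0, 0, 0], 0], [[0, -1, 10], [0, 0, 0], 0], [[0, -1, 14], [0, 0, 0], 0], [[0, -1, 18], [0, 0, 0], 0], [[0, -1, 20], [0, 0, 0], 0], [[0, -1, 20], [0, 0, 0], 0], [[0, -1, 20], [0, 0, 0], 0], [[0, -1, 20], [0, 0, 0], 0]])

```text
t: 52.75
eef_pos: [0.4257, 0.1435, 0.2026]
ee_rot: [[-0.047, -0.999, -0.003], [-0.999, 0.047, -0.002], [0.002, 0.003, -1.0]]
force: [-1.0, -0.6, -4.3]
opening: 0.0291
grip_force: 40.0
```

```bash
python3 - <<'E'
from h import *
s=robot.observe();T=s['ee_rot'];print(s['t'],s['eef_pos'],T[:,1],s['force'],s['opening'])
p,d,i=shot('wrist','w52');W=cloud(i,d);c=s['eef_pos'];g=c-.0255*T[:,2]
m=(np.hypot(W[...,0]-g[0],W[...,1]-g[1])<.09)&(W[...,2]<g[2]+.0)&(W[...,2]>g[2]-.03)&(d>0);P=W[m]
print('disc',len(P),np.median(P,0),P.min(0),P.max(0),'tip z',g[2])
A=np.c_[P[:,:2],np.ones(len(P))];print('plane',np.linalg.lstsq(A,P[:,2],rcond=None)[0])
E
python3 cov.py 2>&1 | grep -v knob
```

```text
52.75 [0.42569616 0.1434952  0.20255129] [-0.99888539  0.04711943  0.00278247] [-0.9837851  -0.57558752 -4.25614477] 0.029059679903794215
disc 23287 [0.42452379 0.11217244 0.21674451] [0.35302222 0.07033836 0.21322281] [0.49836567 0.1977497  0.22770481] tip z 0.22805114325361614
plane [-0.00370022 -0.00401255  0.2187719 ]
top rim 91 [0.432  0.2988 0.0644] fixed .065 [0.4326 0.2992] 0.154
wrist disc 241 ((0.5475714206695557, 0.0723857656121254), 0.043001364916563034) [0.548369   0.06929374 0.02052631]
```

Call:
drive_tool(motion=[[[0.1, 3, 0], [0, 0, 0], 0], [[0.3, 6, 0], [0, 0, 0], 0], [[0.4, 9, 0], [0, 0, 0], 0], [[0.5, 12, 0], [0, 0, 0], 0], [[0.65, 14.5, 0], [0, 0, 0], 0], [[0.65, 15.5, 0], [0, 0, 0], 0], [[0.65, 15.5, -1.5], [0, 0, 0], 0], [[0.65, 15.5, -3.5], [0, 0, 0], 0], [[0.65, 15.5, -3.5], [0, 0, 0], 0], [[0.65, 15.5, -3.5], [0, 0, 0], 0]])

```text
t: 54.15
eef_pos: [0.4334, 0.2987, 0.1694]
ee_rot: [[-0.047, -0.999, 0.001], [-0.999, 0.047, -0.0], [0.0, -0.001, -1.0]]
force: [0.5, 0.2, -3.9]
opening: 0.0292
grip_force: 40.0
```

```bash
cat > cc.py <<'E'
from h import *
s=robot.observe();T=s['ee_rot'];print(s['t'],s['eef_pos'].round(4),s['force'].round(1),s['opening'])
p,d,i=shot('wrist');W=cloud(i,d);dz=s['eef_pos'][2]+.0145
m=(np.hypot(W[...,0]-.4325,W[...,1]-.299)<.085)&(abs(W[...,2]-dz)<.006)&(d>0);P=W[m];print('disc wrist',len(P),P.min(0).round(4),P.max(0).round(4),np.median(P[:,2]))
x0=(P[:,0].min()+P[:,0].max())/2;print('centre x',x0.round(4),'y',(P[:,1].min()+.074).round(4))
E
python3 cc.py
```

```text
54.15 [0.4334 0.2987 0.1694] [ 0.5  0.2 -3.9] 0.029153051595373063
disc wrist 23291 [0.3603 0.2255 0.1801] [0.5065 0.353  0.1862] 0.18351199307895982
centre x 0.4334 y 0.2995
```

Call:
drive_tool(motion=[[[-0.1, 0, -0.7], [0, 0, 0], 0], [[-0.1, 0, -1.3], [0, 0, 0], 0], [[-0.1, 0, -1.8], [0, 0, 0], 0], [[-0.1, 0, -2.0], [0, 0, 0], 0], [[-0.1, 0, -2.1], [0, 0, 0], 0], [[-0.1, 0, -2.1], [0, 0, 0], 0], [[-0.1, 0, -2.1], [0, 0, 0], 0], [[-0.1, 0, -2.1], [0, 0, 0], 0], [[-0.1, 0, -2.1], [0, 0, 0], 0], [[-0.1, 0, -2.1], [0, 0, 0], 0]])

```text
t: 55.45
eef_pos: [0.4322, 0.2993, 0.1482]
ee_rot: [[-0.047, -0.999, 0.0], [-0.999, 0.047, 0.0], [-0.0, -0.0, -1.0]]
force: [-1.3, 0.0, -2.0]
opening: 0.0287
grip_force: 40.0
```

```bash
python3 cc.py
```

```text
55.45 [0.4322 0.2993 0.1482] [-1.3  0.  -2. ] 0.02866363582650796
disc wrist 23298 [0.3591 0.226  0.1593] [0.5046 0.3534 0.1648] 0.16231605315866127
centre x 0.4318 y 0.3
```

Call:
drive_tool(motion=[[[0, 0, -0.05], [0, 0, 0], 0], [[0, 0, -0.05], [0, 0, 0], 0.6], [[0, 0, -0.05], [0, 0, 0], 0.6], [[0, 0, -0.05], [0, 0, 0], 0.6], [[0, 0, 3], [0, 0, 0], 0.6], [[0, 0, 9], [0, 0, 0], 0.6], [[0, -4, 14], [0, 0, -10], 0.6], [[0, -9, 14], [0, 0, -20], 0.6], [[0, -14, 14], [0, 0, -30], 0.6], [[0, -19, 14], [0, 0, -40], 0.6]])

```text
t: 56.75
eef_pos: [0.432, 0.1077, 0.2884]
ee_rot: [[-0.682, -0.732, 0.001], [-0.732, 0.682, 0.0], [-0.001, -0.0, -1.0]]
force: [0.4, 0.3, 0.6]
opening: 0.0523
grip_force: 0.0
```

Call:
drive_tool(motion=[[[0, -5, 0], [0, 0, -10], 0.6], [[0, -10, 0], [0, 0, -20], 0.6], [[0, -15, 0], [0, 0, -30], 0.6], [[0, -20, 0], [0, 0, -35], 0.6], [[0, -25, 0], [0, 0, -35], 0.6], [[0, -30, 0], [0, 0, -35], 0.6], [[0, -35, 0], [0, 0, -35], 0.6], [[0, -40, 0], [0, 0, -35], 0.6], [[0.2, -44.3, 0], [0, 0, -35], 0.6], [[0.2, -44.3, 0], [0, 0, -35], 0.6]])

```text
t: 58.0
eef_pos: [0.4338, -0.3363, 0.287]
ee_rot: [[-0.978, -0.209, -0.002], [-0.209, 0.978, 0.0], [0.001, 0.001, -1.0]]
force: [0.0, 0.7, 0.1]
opening: 0.0526
grip_force: 0.0
```

```bash
python3 lev.py
python3 - <<'E'
from h import *
from cov import circ
p,d,i=shot('top','t58');W=cloud(i,d)
m=(np.hypot(W[...,0]-.4325,W[...,1]-.299)<.085)&(abs(W[...,2]-.163)<.006);P=W[m];c=cv2.minEnclosingCircle(np.ascontiguousarray(P[:,:2],dtype=np.float32));print('cover',len(P),c,P.mean(0))
A=np.c_[P[:,:2],np.ones(len(P))];print('plane',np.linalg.lstsq(A,P[:,2],rcond=None)[0])
hsv=cv2.cvtColor(p,cv2.COLOR_RGB2HSV);b=(hsv[...,0]>100)&(hsv[...,0]<130)&(hsv[...,1]>120);b[:165]=0;b[:,305:]=0
for lo,hi in((.003,.02),(.09,.115)):
    P=W[b&(W[...,2]>lo)&(W[...,2]<hi)];print(len(P),cv2.minAreaRect(np.ascontiguousarray(P[:,:2],dtype=np.float32)),P[:,2].mean())
cv2.imwrite('pics/c58.png',cv2.cvtColor(cv2.resize(p[100:300,90:390],None,fx=2.6,fy=2.6,interpolation=cv2.INTER_CUBIC),cv2.COLOR_RGB2BGR))
E
```

```text
58.0 [ 0.43379318 -0.33627076  0.28696763] 0.052572914266953444 [0.0074678  0.67162077 0.10414041]
red [ 2.07317073 12.16260163] 123 [ 0.326 -0.583  0.209] at.151 [ 0.3181 -0.633   0.151 ] lever 46.1
red [343.85185185  23.57407407] 54 [ 0.245 -0.305  0.108] at.151 [ 0.2592 -0.3101  0.151 ] lever -13.1
red [35.34461538 94.72      ] 325 [ 0.388 -0.605  0.147] at.151 [ 0.3876 -0.6018  0.151 ] lever 53.800000000000004
red [282.65454545 192.13636364] 440 [ 0.432 -0.333  0.162] at.151 [ 0.4346 -0.3327  0.151 ] lever -0.9000000000000004
green [321.70967742  39.11827957] 93 [ 0.264 -0.324  0.104] at.151 [ 0.2768 -0.3278  0.151 ] lever -9.0
green [259.69090909 226.38181818] 55 [ 0.491 -0.35   0.118] at.151 [ 0.4794 -0.35    0.151 ] lever 28.9
cover 1842 ((0.43102458119392395, 0.299763023853302), 0.07493391633033752) [0.43033901 0.29846448 0.16331647]
plane [-0.00056947 -0.00207477  0.16418078]
519 ((0.5949363112449646, 0.028850704431533813), (0.12760065495967865, 0.3053978681564331), 10.207945823669434) 0.006789542114824666
150 ((0.5938929915428162, 0.019822897389531136), (0.0895378366112709, 0.018470287322998047), 8.104894638061523) 0.10507369075473155
```

View pics/c58.png

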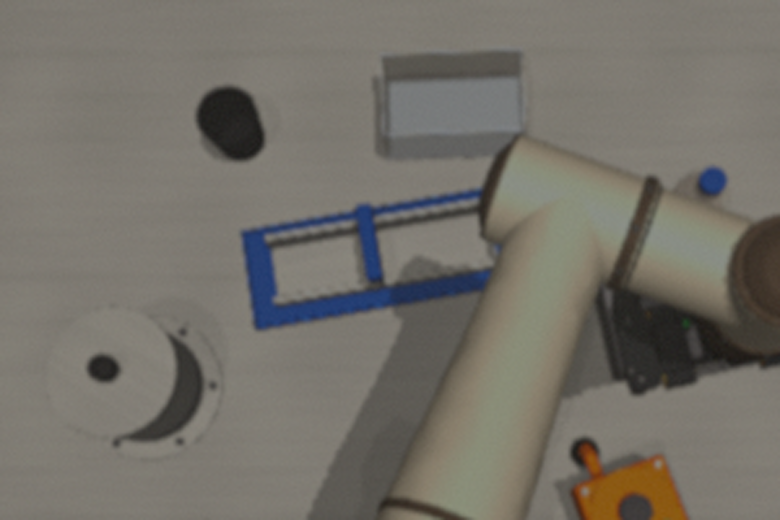

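The top crop shows the cover seated on the cylinder at (110,370) and the empty scoop in its tray, with the bystanders unmoved. Now I'll fork the ball and turn the lever to run.

Call:
drive_tool(motion=[[[0.05, 0.15, -5], [0, 0, 0], 0.6], [[0.05, 0.15, -10], [0, 0, 0], 0.6], [[0.05, 0.15, -15], [0, 0, 0], 0.6], [[0.05, 0.15, -18.8], [0, 0, 0], 0.6], [[0.05, 0.15, -18.8], [0, 0, 0], 0.36], [[0.05, 0.15, -18.8], [0, 0, 0], 0.36], [[0.05, 0.15, -18.8], [0, 0, 0], 0.36], [[0.05, 0.15, -18.8], [0, 0, 0], 0.36], [[0.05, 0.15, -18.8], [0, 0, 0], 0.36], [[0.05, 0.15, -18.8], [0, 0, 0], 0.36]])

```text
t: 59.35
eef_pos: [0.4346, -0.3325, 0.1003]
ee_rot: [[-0.977, -0.213, 0.0], [-0.213, 0.977, -0.0], [-0.0, -0.0, -1.0]]
force: [0.2, -0.3, 0.5]
opening: 0.0316
grip_force: 0.0
```

Call:
drive_tool(motion=[[[0.2, -0.8, 0], [0, 0, 5], 0.36], [[0.4, -1.5, 0], [0, 0, 10], 0.36], [[0.7, -2.2, 0], [0, 0, 15], 0.36], [[1.1, -2.9, 0], [0, 0, 20], 0.36], [[1.5, -3.5, 0], [0, 0, 25], 0.36], [[2.0, -4.05, 0], [0, 0, 30], 0.36], [[2.5, -4.6, 0], [0, 0, 35], 0.36], [[3.1, -5.1, 0], [0, 0, 40], 0.36], [[3.75, -5.6, 0], [0, 0, 46], 0.36], [[3.75, -5.6, 0], [0, 0, 46], 0.36]])

```text
t: 60.6
eef_pos: [0.4719, -0.3884, 0.0997]
ee_rot: [[-0.526, -0.85, -0.001], [-0.85, 0.526, 0.0], [0.0, 0.001, -1.0]]
force: [-0.6, -0.3, 0.6]
opening: 0.0318
grip_force: 0.2
```

```bash
python3 lev.py
```

```text
60.6 [ 0.47187447 -0.3884318   0.09965442] 0.03179526705079565 [-0.62418023 -0.3134873   0.62921075]
red [283.56307692 255.18153846] 650 [ 0.464 -0.398  0.159] at.151 [ 0.4658 -0.3949  0.151 ] lever 44.6
red [284.14697406 294.17867435] 347 [ 0.475 -0.38   0.159] at.151 [ 0.477  -0.3762  0.151 ] lever 43.699999999999996
red [313.52727273 312.96363636] 55 [ 0.478 -0.338  0.12 ] at.151 [ 0.4697 -0.3586  0.151 ] lever 29.1
```

Lever at about 44–45°. I'll open, back the fingers off the ball, rise clear and verify.

Call:
drive_tool(motion=[[[0, 0, 0], [0, 0, 0], 0.6], [[0, 0, 0], [0, 0, 0], 0.6], [[0, 0, 0], [0, 0, 0], 0.6], [[0, 0, 0], [0, 0, 0], 0.6], [[0, 0, 4], [0, 0, 0], 0.6], [[0, 0, 9], [0, 0, 0], 0.6], [[0, 0, 14], [0, 0, 0], 0.6], [[0, 0, 19], [0, 0, 0], 0.6], [[0, 0, 19], [0, 0, 0], 0.6], [[0, 0, 19], [0, 0, 0], 0.6]])

```text
t: 61.9
eef_pos: [0.4718, -0.388, 0.2895]
ee_rot: [[-0.525, -0.851, -0.0], [-0.851, 0.525, 0.001], [-0.001, 0.001, -1.0]]
force: [-0.1, -0.1, -0.2]
opening: 0.0519
grip_force: 0.0
```

```bash
python3 lev.py
python3 - <<'E'
from h import *
p,d,i=shot('top','t62');W=cloud(i,d)
m=(np.hypot(W[...,0]-.4325,W[...,1]-.299)<.085)&(abs(W[...,2]-.163)<.006);P=W[m];print('cover',cv2.minEnclosingCircle(np.ascontiguousarray(P[:,:2],dtype=np.float32)),P.mean(0))
hsv=cv2.cvtColor(p,cv2.COLOR_RGB2HSV);b=(hsv[...,0]>100)&(hsv[...,0]<130)&(hsv[...,1]>120);b[:165]=0;b[:,305:]=0
P=W[b&(W[...,2]>.09)&(W[...,2]<.115)];print('bar',cv2.minAreaRect(np.ascontiguousarray(P[:,:2],dtype=np.float32)),P[:,2].mean())
B=W[125:175,155:205].reshape(-1,3);t=B[(B[:,2]>.06)&(B[:,2]<.11)];print('tumbler',cv2.minEnclosingCircle(np.ascontiguousarray(t[:,:2],dtype=np.float32)))
E
```

```text
61.9 [ 0.47183159 -0.38795783  0.28947249] 0.05189726137456439 [-0.11674684 -0.12835964 -0.15160125]
red [535.51928783 113.32344214] 674 [ 0.207 -0.321  0.16 ] at.151 [ 0.2007 -0.3171  0.151 ] lever -11.6
red [474.24691358 144.87654321] 81 [ 0.244 -0.302  0.105] at.151 [ 0.2676 -0.3203  0.151 ] lever -10.799999999999999
red [280.97247706 190.22018349] 436 [ 0.469 -0.389  0.162] at.151 [ 0.4705 -0.3873  0.151 ] lever 44.3
red [300.22916667 225.22916667] 96 [ 0.479 -0.326  0.107] at.151 [ 0.4733 -0.3404  0.151 ] lever 16.0
green [451.2739726  137.80821918] 73 [ 0.264 -0.325  0.104] at.151 [ 0.2857 -0.3402  0.151 ] lever -5.8999999999999995
cover ((0.4316655397415161, 0.29926547408103943), 0.07480227202177048) [0.43057442 0.29808379 0.16325557]
bar ((0.5932817459106445, 0.019861232489347458), (0.08911263942718506, 0.01866200752556324), 8.218046188354492) 0.10478460936449652
tumbler ((0.7569133043289185, 0.1989067941904068), 0.03907991573214531)
```

Lever at 44.3° (0.77 rad), cover seated, scoop in its tray, tumbler where it was. Handing in.

```bash
python3 -c "
from rig import robot
print(robot.close_job())"
```

```text
the job is handed in; nothing more can be done
None
```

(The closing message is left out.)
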